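# Print the coffee lot tags and drape them over the drying rack's bar

### The arm

A 6-joint arm with a two-finger parallel gripper is mounted at the origin on the work surface. World frame = base frame: x ahead of the robot, y to its left, z up, the work surface at z = 0. Lengths are in m, angles in rad, forces in N, time in s.
With the tool pointing down it reaches from about 0.275 to 0.75 m from the base axis. Payload 10.2 kg.
Tool frame: the origin (TCP) lies on the centre line of the jaws, within the pads' length; the fingertips stand 17 mm ahead of it and the grasp point (between the pads) lies 2 mm behind it; z points along the fingers, y is the direction in which the jaws open and shut (so a half turn about z gives the same grasp; the last joint's range is limited). The gripper opens to 85 mm and grips with 20 to 120 N. Pads are 22 mm wide; open, the fingers measure 114 mm over their backs; the gripper's body (76 mm by 85 mm) begins 54 mm behind the grasp point. The pads swing forward as they close: fully open they stand 13 mm farther back than shut.
Start: joints at [-1.501, 0.313, 1.498, -0, 1.331, -0.223], TCP at [0.152, -0.503, 0.248] pointing down, gripper open.
Joint ranges: [-2.94, 2.94], [-0.97, 2.17], [0.19, 2.56], [-1.23, 4.37], [0.02, 3.11], [-2.88, 2.88]. Speed limits (rad/s): [2.39, 2.39, 3.01, 3.14, 3.14, 3.14].

### API

Orientations are given as a rotation vector (axis times angle).
In Python, from bench import sensors, imaging, close_job gives the robot as it stands.
- The arm moves only by the tool jog_arm, never from a script. Its argument "moves" is a list of rows, each an object of numbers: "jaw": the opening, from 0 (shut) to 1 (fully open); "tx", "ty", "tz": the shift along the tool's x, y, z in mm; "turn": the turn about the tool's z in rad. A call has 1 to 10 rows; each row is the pose to reach, as a shift and turn from the pose commanded when the call began, along the tool's axes at that moment; what a row does not reach only later rows make up. A row lasts 1/12 s, in which the tool goes at most 41.7 mm and 7.16 degrees, less where a joint would pass 70% of its speed; a pose out of reach is approached as far as the arm can. A call with a gripper value outside its range is refused whole. The fingers move at their own pace and stop on an object; "force" is the grip in N (left out, the last holds). Time passes only in rows, so rows that repeat a pose let the fingers close. It gives the time, the measured TCP pose, the force and the opening at its end, in the units of the state.
- sensors.sense(): the state, without advancing time (a new reading comes with each control period).
- imaging.camera(name): name is "scene" or "side" or "wrist"; returns (picture, depth): 420x560x3 uint8, blue, green, red; 420x560 float32, m along the optical axis (not along the pixel's ray), 0 where there is no reading.
- imaging.camera_info(name): a dict with "vertical_fov" (degrees; the focal length in pixels is half the picture's height over the tangent of half this angle, whatever the lens; pixels are square), "cx", "cy" (the principal point, pixels), "pose" (4x4, takes a point from camera to world coordinates); the wrist camera has in their place "mount" (4x4, takes a point from camera to tool coordinates, whose origin is the TCP and whose axes are the flange's). Camera axes: x right, y up, looking along -z (the intrinsics and any distortion apply to the point x, -y, -z); pixel columns grow to the right and rows downward; lengths in m; the calibration is good to about 2 mm. A picture is of the moment at which its call begins: read the wrist's pose just before it. camera_info takes no time and is no camera call.
- close_job(): hands the job in, once; it reports no verdict.
The state is a dict: "t": time; "joint_pos": joint angles; "qvel": joint speeds; "effort": joint torques, N m; "tcp_pos": TCP position; "orientation": TCP orientation; "wrist_force": force on the tool from outside, world axes, zero at the start; "wrist_torque": the same for the moment, N m; "opening": finger opening in m.
Only numpy, scipy, OpenCV 4.12 (cv2) and the standard library are available. Lean on these libraries where they do the work, as an engineer would, in place of code of your own. Each camera call takes 0.05 s, during which the arm holds its last target. There are 200 camera calls.

### The job

Print each coloured lot tag on the table in the order red, yellow, green, blue (skip colours that are not there): set it over the coder's saddle, slide the carriage by its red grip fully to the end, let go so that it snaps back home while the tag is still on the saddle, then drape the tag over the wooden bar with its length along the bar. Finish with every tag hanging upright on the bar and the carriage home, do not lead the carriage back by hand, and leave the jar and the wooden spoon where they are.

Things in the scene. Friction and masses are not known exactly. Their poses are not given: they have to be found in the camera images.
- red_mid (a point): middle of the red lot tag, half-way up (28 mm above its feet). The tag (may be absent) is a red plastic saddle, an upside-down U standing on two legs, white panel on top: 80 mm long (x), 46 mm wide over the legs (y), 56 mm high (z), about 100 g, mostly in its grey feet. The open channel runs through along x, 38 mm wide, under a 5 mm top, with 45 degree flanks that centre it on a round bar
- red: the red tag itself: origin between its feet, same axes
- yellow_mid (a point): middle of the yellow lot tag, half-way up (28 mm above its feet). The tag (may be absent) is a yellow plastic saddle, an upside-down U standing on two legs, white panel on top: 80 mm long (x), 46 mm wide over the legs (y), 56 mm high (z), about 100 g, mostly in its grey feet. The open channel runs through along x, 38 mm wide, under a 5 mm top, with 45 degree flanks that centre it on a round bar
- yellow: the yellow tag itself: origin between its feet, same axes
- green_mid (a point): middle of the green lot tag, half-way up (28 mm above its feet). The tag (may be absent) is a green plastic saddle, an upside-down U standing on two legs, white panel on top: 80 mm long (x), 46 mm wide over the legs (y), 56 mm high (z), about 100 g, mostly in its grey feet. The open channel runs through along x, 38 mm wide, under a 5 mm top, with 45 degree flanks that centre it on a round bar
- green: the green tag itself: origin between its feet, same axes
- blue_mid (a point): middle of the blue lot tag, half-way up (28 mm above its feet). The tag (may be absent) is a blue plastic saddle, an upside-down U standing on two legs, white panel on top: 80 mm long (x), 46 mm wide over the legs (y), 56 mm high (z), about 100 g, mostly in its grey feet. The open channel runs through along x, 38 mm wide, under a 5 mm top, with 45 degree flanks that centre it on a round bar
- blue: the blue tag itself: origin between its feet, same axes
- coder_bay (a point): loading place of the lot coder, on top of its grey plate (12 mm thick, 175 x 260 mm), mid-saddle. Saddle: black block 24 (x) x 60 (y) x 22 mm high; a tag is set over it, legs on the plate, length along y, between yellow lips (8 mm high, 92 mm apart in y); its middle is then 28 mm above this point. y: stroke direction; z up; the carriage rail runs 105 mm away on the -x side
- coder_grip (a point): middle of the red upright grip on top of the coder's blue carriage, 150 mm above the table: 24 mm (x) x 16 mm (y) across, its top 20 mm above this point, the blue carriage's top 30 mm below it. Axes as coder_bay: push it towards +y. It moves with the slide
- coder_head (a point): middle of the underside of the black print head (50 x 34 x 36 mm) on the carriage's arm, 105 mm to the +x side of the grip, 88 mm above the table (20 mm clear above a loaded tag). At home it is 110 mm short of the saddle's middle, at the end of the stroke right over it
- coder_slide (a joint): travel of the coder's carriage in m: 0 = home, 0.11 = the end stop (prints there). A spring pulls it home with 2 N at 0 and 6.4 N at the end; let go, it snaps back by itself
- bar_mid (a point): the rack bar: a round horizontal wooden bar, 16 mm thick, along y, 150 mm above the table, between two wooden posts that leave 344 mm clear. This point is the middle of the bar's axis; z up. A tag draped on it has its middle 15 mm below this height
- jar: bystander: sample jar, 64 mm across, 100 mm high; origin under its centre
- scoop: bystander: wooden spoon, 180 mm long, lying on the table under the bar

How it is judged:
On the way, in this order (a step that is already met when the one before it is completed fails the run):
1. red tag on the coder's saddle and the print head slid to its end, over the tag's middle (within 9 mm along the stroke) (x of red_mid in the frame of coder_bay between -0.011 and 0.011 m and y of red_mid in the frame of coder_bay between -0.012 and 0.012 m and z of red_mid in the frame of coder_bay between 0.022 and 0.034 m and angle between the x axis of red_mid and the y axis of coder_bay, either way round below 0.25 rad and x of coder_head in the frame of red_mid between -0.009 and 0.009 m and y of coder_head in the frame of red_mid between -0.015 and 0.015 m), for 0.1 s.
2. print head back home (at least 96 mm from the red tag) with the red tag still on the saddle (x of red_mid in the frame of coder_bay between -0.011 and 0.011 m and y of red_mid in the frame of coder_bay between -0.012 and 0.012 m and z of red_mid in the frame of coder_bay between 0.022 and 0.034 m and angle between the x axis of red_mid and the y axis of coder_bay, either way round below 0.25 rad and horizontal distance between coder_head and red_mid above 0.096 m), for 0.2 s.
3. yellow tag on the coder's saddle and the print head slid to its end, over the tag's middle (within 9 mm along the stroke) (x of yellow_mid in the frame of coder_bay between -0.011 and 0.011 m and y of yellow_mid in the frame of coder_bay between -0.012 and 0.012 m and z of yellow_mid in the frame of coder_bay between 0.022 and 0.034 m and angle between the x axis of yellow_mid and the y axis of coder_bay, either way round below 0.25 rad and x of coder_head in the frame of yellow_mid between -0.009 and 0.009 m and y of coder_head in the frame of yellow_mid between -0.015 and 0.015 m), for 0.1 s.
4. print head back home (at least 96 mm from the yellow tag) with the yellow tag still on the saddle (x of yellow_mid in the frame of coder_bay between -0.011 and 0.011 m and y of yellow_mid in the frame of coder_bay between -0.012 and 0.012 m and z of yellow_mid in the frame of coder_bay between 0.022 and 0.034 m and angle between the x axis of yellow_mid and the y axis of coder_bay, either way round below 0.25 rad and horizontal distance between coder_head and yellow_mid above 0.096 m), for 0.2 s.
5. green tag on the coder's saddle and the print head slid to its end, over the tag's middle (within 9 mm along the stroke) (x of green_mid in the frame of coder_bay between -0.011 and 0.011 m and y of green_mid in the frame of coder_bay between -0.012 and 0.012 m and z of green_mid in the frame of coder_bay between 0.022 and 0.034 m and angle between the x axis of green_mid and the y axis of coder_bay, either way round below 0.25 rad and x of coder_head in the frame of green_mid between -0.009 and 0.009 m and y of coder_head in the frame of green_mid between -0.015 and 0.015 m), for 0.1 s.
6. print head back home (at least 96 mm from the green tag) with the green tag still on the saddle (x of green_mid in the frame of coder_bay between -0.011 and 0.011 m and y of green_mid in the frame of coder_bay between -0.012 and 0.012 m and z of green_mid in the frame of coder_bay between 0.022 and 0.034 m and angle between the x axis of green_mid and the y axis of coder_bay, either way round below 0.25 rad and horizontal distance between coder_head and green_mid above 0.096 m), for 0.2 s.
7. blue tag on the coder's saddle and the print head slid to its end, over the tag's middle (within 9 mm along the stroke) (x of blue_mid in the frame of coder_bay between -0.011 and 0.011 m and y of blue_mid in the frame of coder_bay between -0.012 and 0.012 m and z of blue_mid in the frame of coder_bay between 0.022 and 0.034 m and angle between the x axis of blue_mid and the y axis of coder_bay, either way round below 0.25 rad and x of coder_head in the frame of blue_mid between -0.009 and 0.009 m and y of coder_head in the frame of blue_mid between -0.015 and 0.015 m), for 0.1 s.
8. print head back home (at least 96 mm from the blue tag) with the blue tag still on the saddle (x of blue_mid in the frame of coder_bay between -0.011 and 0.011 m and y of blue_mid in the frame of coder_bay between -0.012 and 0.012 m and z of blue_mid in the frame of coder_bay between 0.022 and 0.034 m and angle between the x axis of blue_mid and the y axis of coder_bay, either way round below 0.25 rad and horizontal distance between coder_head and blue_mid above 0.096 m), for 0.2 s.
At the end, for the whole second after the job is handed in: every tag present straddles the bar: its middle within 15 mm of the bar's axis sideways, within 150 mm of the bar's middle lengthwise and 8 to 24 mm below the bar's axis, its length within 0.25 rad of the bar's, tilted less than 0.35 rad, at rest; the carriage within 6 mm of home (x of red_mid in the frame of bar_mid between -0.015 and 0.015 m and y of red_mid in the frame of bar_mid between -0.15 and 0.15 m and z of red_mid in the frame of bar_mid between -0.024 and -0.008 m and angle between the x axis of each of red_mid, yellow_mid, green_mid, blue_mid and the y axis of bar_mid, either way round below 0.25 rad and angle between each of red_mid, yellow_mid, green_mid, blue_mid's own z axis and vertical below 0.35 rad and linear speed of each of red, yellow, green, blue below 0.03 m/s and x of yellow_mid in the frame of bar_mid between -0.015 and 0.015 m and y of yellow_mid in the frame of bar_mid between -0.15 and 0.15 m and z of yellow_mid in the frame of bar_mid between -0.024 and -0.008 m and x of green_mid in the frame of bar_mid between -0.015 and 0.015 m and y of green_mid in the frame of bar_mid between -0.15 and 0.15 m and z of green_mid in the frame of bar_mid between -0.024 and -0.008 m and x of blue_mid in the frame of bar_mid between -0.015 and 0.015 m and y of blue_mid in the frame of bar_mid between -0.15 and 0.15 m and z of blue_mid in the frame of bar_mid between -0.024 and -0.008 m and value of joint coder_slide below 0.006 m); the robot touches nothing.
It fails at once if the carriage is led back by hand (fingers pressing on it while it runs home, more than half-way back) (velocity of joint coder_slide below -0.02 m/s and value of joint coder_slide between 0.015 and 0.05 m and contact force between the fingers and coder_slide above 1.5 N).
It fails at once if the jar or the spoon is moved more than 50 mm (distance of any of jar, scoop from where it was at the start of the episode above 0.05 m).
Of red, yellow, green, blue only 2 to 3 are there at a start; the rules pass over those that are not, and their reading is None.
At some moment in a run one of red, yellow, green, blue may be knocked a few centimetres aside while the robot is not near it.
It also fails if it takes over 210 s, if anything falls off the work surface, if the arm or the gripper's body presses on something with over 40 N, if the wrist force passes 120 N, or if a joint passes its speed limit or range.

## Working session

There is one attempt and no reset: what is moved stays moved. The work goes in short steps, Python scripts to look and compute and a tool call to move; the robot and the scene stay as the last step left them, time stands still between calls to the robot, and variables do not carry over. Pictures are saved under pics/ and viewed, about 12 in all and at most 16, crops included, and the job is handed in when it is done.

Besides the shell and the picture viewer there is one more tool, called after "Emit:" by a JSON object that holds its "op" and its "data". jog_arm: Moves the arm, as the interface text tells. Its arguments: {"type":"object","properties":{"moves":{"type":"array","items":{"type":"object","properties":{"jaw":{"type":"number"},"tx":{"type":"number"},"ty":{"type":"number"},"tz":{"type":"number"},"turn":{"type":"number"}}}},"force":{"type":"number"}},"required":["moves"]}

```bash
mkdir -p pics; ls; python3 - <<'E'
from bench import sensors, imaging
import cv2,numpy as np
print(sensors.sense())
for n in("scene","side"):
    print(n,imaging.camera_info(n))
    p,d=imaging.camera(n); cv2.imwrite(f"pics/{n}0.png",p); np.save(f"pics/{n}0.npy",d)
print(imaging.camera_info("wrist"))
E
```

```text
pics
{'t': 0.0, 'joint_pos': array([-1.50137342e+00,  3.13462886e-01,  1.49842309e+00,  6.84170924e-06,
        1.33099865e+00, -2.23419949e-01]), 'qvel': array([-0.00063699,  0.00029013,  0.00101477,  0.00067838, -0.00068028,
        0.00020222]), 'effort': array([-5.98432907e-04, -4.12261963e+01, -2.59743798e+01, -2.14816337e-04,
        4.06715437e-03,  9.07861988e-06]), 'tcp_pos': array([ 0.15151806, -0.50242081,  0.24773373]), 'orientation': array([-3.10670262e+00, -4.58164186e-01, -1.66446834e-04]), 'wrist_force': array([-0.58979719, -0.22960112,  0.66709119]), 'wrist_torque': array([ 0.02729564, -0.01327797, -0.00379154]), 'opening': 0.08542716141200463}
scene {'vertical_fov': 55.527296913557024, 'cx': 280.25780603602254, 'cy': 206.46776882452895, 'pose': array([[-0.73426923, -0.55104029,  0.39648871,  0.90441553],
       [ 0.67881406, -0.58930541,  0.43809886,  0.41322662],
       [-0.00775718,  0.59082462,  0.80676272,  0.7669949 ],
       [ 0.        ,  0.        ,  0.        ,  1.        ]])}
side {'vertical_fov': 49.80826808132865, 'cx': 276.34830973978984, 'cy': 213.12100789345618, 'pose': array([[-0.9960771 ,  0.05243652, -0.07127995,  0.47849889],
       [-0.08774677, -0.48113467,  0.87224419,  1.06661374],
       [ 0.01144219,  0.87507705,  0.48384836,  0.67745005],
       [ 0.        ,  0.        ,  0.        ,  1.        ]])}
{'vertical_fov': 67.20707306865859, 'cx': 279.44895694641394, 'cy': 207.80047846440945, 'mount': array([[ 8.31315352e-04,  9.54125171e-01,  2.99406859e-01,
         7.66377582e-02],
       [ 9.99999653e-01, -7.78343931e-04, -2.96177341e-04,
         6.79853769e-04],
       [-4.95487444e-05,  2.99407001e-01, -9.54125487e-01,
        -1.25866483e-01],
       [ 0.00000000e+00,  0.00000000e+00,  0.00000000e+00,
         1.00000000e+00]])}
```

View pics/scene0.png

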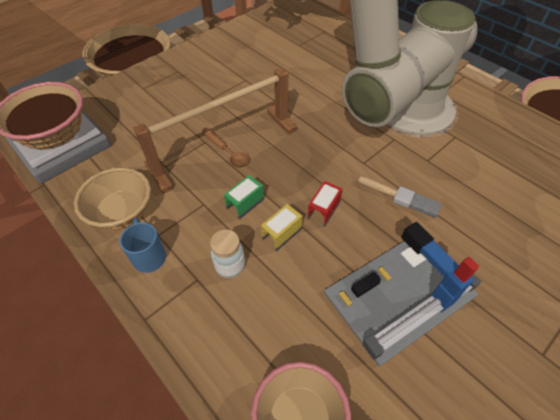

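View pics/side0.png

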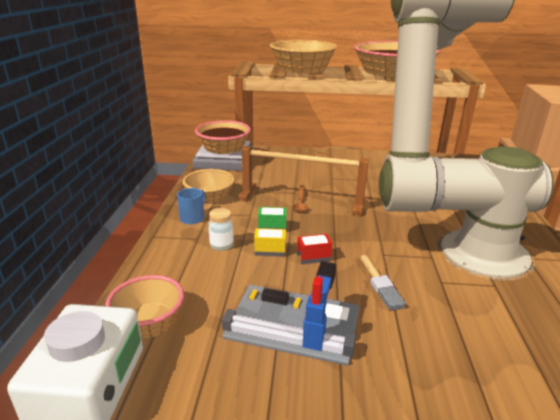

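Scene shows red (326,198), yellow (283,222) and green (245,193) tags, no blue. The coder saddle is at (366,284), the grip at (466,270), and the bar runs from (150,130) to (280,80). The side view agrees.

```bash
cat > h.py <<'E'
import numpy as np, cv2
from bench import sensors, imaging
from scipy.spatial.transform import Rotation as R
def pose(n):
    i=imaging.camera_info(n)
    if n!="wrist": return i,i["pose"]
    s=sensors.sense(); T=np.eye(4); T[:3,:3]=R.from_rotvec(s["orientation"]).as_matrix(); T[:3,3]=s["tcp_pos"]
    return i,T@i["mount"]
def grab(n,save=None):
    i,P=pose(n); p,d=imaging.camera(n)
    if save: cv2.imwrite(f"pics/{save}.png",p)
    return p,d,i,P
def dirs(i,P,uv):
    f=210/np.tan(np.radians(i["vertical_fov"]/2)); uv=np.asarray(uv,float).reshape(-1,2)
    c=np.c_[(uv[:,0]-i["cx"])/f,-(uv[:,1]-i["cy"])/f,-np.ones(len(uv))]
    return c@P[:3,:3].T
def onplane(i,P,uv,z):
    D=dirs(i,P,uv); return P[:3,3]+D*((z-P[2,3])/D[:,2])[:,None]
def cloud(d,i,P):
    v,u=np.mgrid[:420,:560]; D=dirs(i,P,np.c_[u.ravel(),v.ravel()])
    return (P[:3,3]+D*d.ravel()[:,None]).reshape(420,560,3)
def masks(p):
    h,s,v=[x.astype(int) for x in cv2.split(cv2.cvtColor(p,cv2.COLOR_BGR2HSV))]
    st=(s>150)&(v>60)
    return dict(red=st&((h<6)|(h>172))&(v>110),yellow=st&(h>22)&(h<33)&(v>140),green=st&(h>45)&(h<85),blue=st&(h>100)&(h<125),
      white=(s<60)&(v>170),black=v<60)
def blobs(m,mn=30):
    n,l,st,c=cv2.connectedComponentsWithStats(m.astype(np.uint8))
    return sorted([(st[k,4],c[k],l==k) for k in range(1,n) if st[k,4]>=mn],key=lambda b:-b[0])
def rect(xy):
    (c,(w,h),a)=cv2.minAreaRect(np.float32(xy)*1000)
    if w<h: w,h,a=h,w,a+90
    return np.round(c,1),round(w,1),round(h,1),round((a+90)%180-90,1)
E
python3 - <<'E'
from h import *
for n in("scene","side"):
    p,d,i,P=grab(n); C=cloud(d,i,P); M=masks(p)
    print(n)
    for k in("red","yellow","green","blue"):
        for a,c,m in blobs(M[k],25)[:5]:
            q=C[m]; print(k,a,np.round(c),'mid',np.round(np.median(q,0)*1000),'z',np.round(np.percentile(q[:,2],[2,98])*1000))
            if k!="blue":
                mm=cv2.dilate(m.astype(np.uint8),np.ones((15,15)))>0
                w=mm&(M[k]|M["white"])&(abs(C[...,2]-.056)<.006)
                if w.sum()>20: print('   top',rect(C[w][:,:2]),np.median(C[w][:,2]))
                for a2,c2,m2 in blobs(M["white"]&mm,40)[:1]:
                    cn=np.argwhere(m2)[:,::-1]; print('   panel',rect(onplane(i,P,cn,.056)[:,:2]))
    for a,c,m in blobs(M["black"],60)[:8]:
        q=C[m]; md=np.median(q,0)
        if md[2]<.15 and md[0]>.1: print('black',a,np.round(c),np.round(md*1000),rect(q[:,:2]),rect(q[abs(q[:,2]-.034)<.004][:,:2]) if (abs(q[:,2]-.034)<.004).sum()>9 else '')
    # bar
    z=C[...,2]; b=(abs(z-.155)<.008)&(C[...,0]>.1)&(np.hypot(C[...,0],C[...,1])>.25)
    for a,c,m in blobs(b,60)[:4]: print('z150',a,np.round(c),rect(C[m][:,:2]))
    pl=(abs(z-.012)<.003)
    for a,c,m in blobs(pl,800)[:2]: print('plate',a,c,rect(C[m][:,:2]))
E
```

```text
scene
red 325 [466. 269.] mid [463. 393. 157.] z [125. 171.]
red 320 [325. 203.] mid [483.  89.  54.] z [17. 58.]
   top (array([461.6,  75.3]), 81.5, 46.6, 16.6) 0.05574821548865694
   panel (array([460.8,  74.5]), 60.4, 34.4, 17.0)
yellow 333 [285. 230.] mid [586.  78.  46.] z [21. 58.]
   top (array([578.4,  58.1]), 80.1, 43.4, 2.0) 0.0559380662395797
   panel (array([578.2,  55.2]), 60.5, 34.2, 2.7)
blue 962 [445. 277.] mid [469. 380. 112.] z [ 43. 121.]
black 671 [120.  47.] [  306. -1344.  -293.] (array([ 641.1, -538.1]), 1954.5, 278.1, 66.4) 
black 534 [416. 237.] [448. 290. 122.] (array([664.3, 336.1]), 501.7, 52.7, 11.8) 
black 407 [365. 284.] [549. 271.  33.] (array([710.1, 324.3]), 425.0, 45.5, 18.5) (array([545.6, 270.1]), 59.7, 24.1, -10.0)
z150 1069 [211. 105.] (array([ 505.7, -248.9]), 396.2, 33.3, -9.4)
z150 137 [366. 117.] (array([294.2,  21.6]), 108.2, 13.5, -85.1)
z150 95 [466. 269.] (array([461.9, 394.2]), 26.0, 12.1, -78.0)
plate 5467 [386.28882385 290.26559356] (array([511.4, 300.1]), 228.8, 126.8, -10.5)
plate 981 [424.87665647 327.52089704] (array([515.7, 404.
[... 1165 characters left out ...]
 -89.] (array([1098.6,  303.8]), 1964.9, 65.2, -52.8) 
black 256 [  6. 248.] [1662. -331. -323.] (array([1096.4,  362.6]), 1872.4, 62.1, -50.6) 
black 246 [276. 297.] [540. 280.  31.] (array([500.9, 662.2]), 809.0, 55.9, -83.8) (array([542.6, 275. ]), 54.6, 23.9, -9.3)
z150 831 [119.  74.] (array([ 1550.5, -1471. ]), 1773.5, 787.5, 59.6)
z150 558 [311.  89.] (array([  502.1, -1117.2]), 788.8, 39.0, 0.1)
z150 556 [305. 157.] (array([ 504.9, -246.4]), 395.6, 35.0, -9.8)
z150 88 [394. 208.] (array([277.6,  60.4]), 79.8, 35.5, -39.6)
plate 1616 [273.08787129 308.5674505 ] (array([544.6, 286.4]), 153.7, 110.7, -10.6)
plate 949 [340.55005269 317.46891465] (array([398. , 312.7]), 113.9, 70.8, 83.6)
```

```bash
cat >> h.py <<'E'
def go(x,y,z,psi,frm=None):
    """tool shifts (mm, mm, mm, rad) from frm=(x,y,z,psi deg) or the measured pose; psi = world angle of tool x, tool down"""
    if frm is None:
        s=sensors.sense(); m=R.from_rotvec(s["orientation"]).as_matrix()
        frm=(*(s["tcp_pos"]*1000),np.degrees(np.arctan2(m[1,0],m[0,0])))
    a=np.radians(frm[3]); dx,dy,dz=x-frm[0],y-frm[1],z-frm[2]
    return [round(float(v),2) for v in(dx*np.cos(a)+dy*np.sin(a),dx*np.sin(a)-dy*np.cos(a),-dz,np.radians(frm[3]-psi))]
E
python3 - <<'E'
from h import *
for n in("scene","side"):
    p,d,i,P=grab(n); C=cloud(d,i,P); M=masks(p); z=C[...,2]; X,Y=C[...,0],C[...,1]
    roi=(X>.35)&(X<.75)&(Y>-.2)&(Y<.2)
    for a,c,m in blobs(roi&(abs(z-.056)<.006),150)[:5]: print(n,'top',a,np.round(c),rect(C[m][:,:2]))
    for a,c,m in blobs(roi&(z>.07)&(z<.12),100)[:2]: print('jar',rect(C[m][:,:2]))
    t=np.array([.985,-.17]); c0=np.array([.505,-.248]); r=C[...,:2]-c0; l=r@t; w=r@np.array([.17,.985])
    b=(abs(l)<.15)&(abs(w)<.03)&(z>.13)&(z<.17)
    q=C[b]; v,res,_,_=np.linalg.lstsq(np.c_[l[b],np.ones(b.sum())],w[b],rcond=None)
    print('bar w=',v,'z',np.percentile(q[:,2],[2,50,98]),'w pct',np.percentile(w[b]-l[b]*v[0],[2,50,98]))
    q=(abs(w)<.03)&(z>.06)&(z<.165); print('posts l',[ (round(np.percentile(l[g],3),3),round(np.percentile(l[g],97),3)) for g in (q&(l<-.16)&(l>-.22),q&(l>.16)&(l<.22))])
    s=(X>.4)&(X<.65)&(abs(C[...,:2]@t-np.array([.545,.271])@t)<.06)
    y=M["yellow"]&(X>.4)&(Y>.2)&(z>.01)&(z<.03)
    for a,c,m in blobs(y,5): print('lip',a,np.round(c),np.round(C[m].mean(0)*1000))
    g=M["red"]&(z>.13)&(Y>.3)&(X>.3); q=C[g]; tq=q[q[:,2]>.166]; print('grip top',len(tq),rect(tq[:,:2]))
E
```

```text
scene top 709 [281. 221.] (array([577.8,  56.3]), 81.7, 47.7, 2.3)
scene top 611 [325. 197.] (array([461. ,  75.1]), 84.2, 46.7, 17.0)
scene top 603 [243. 190.] (array([583.4, -66. ]), 82.0, 48.6, 2.9)
jar (array([714.8,  39.5]), 58.6, 57.3, -76.0)
bar w= [0.00979147 0.00272438] z [0.14489923 0.154615   0.1586828 ] w pct [-0.00588259  0.00373142  0.00758088]
posts l [(np.float64(-0.196), np.float64(-0.166)), (np.float64(0.165), np.float64(0.199))]
grip top 119 (array([676.9, 397.5]), 455.5, 23.0, 1.1)
side top 355 [314. 241.] (array([460. ,  76.8]), 80.6, 50.4, 16.3)
side top 326 [270. 234.] (array([577. ,  57.4]), 79.5, 51.4, 5.0)
side top 256 [272. 212.] (array([583. , -61.5]), 79.8, 53.5, 4.1)
jar (array([711.1,  40.9]), 59.7, 59.5, -16.5)
bar w= [0.01209508 0.00437898] z [0.1419643  0.15158688 0.15799178] w pct [-0.0046191   0.00466419  0.01170616]
posts l [(np.float64(-0.198), np.float64(-0.164)), (np.float64(0.167), np.float64(0.196))]
lip 25 [297. 302.] [495. 282.  19.]
lip 22 [253. 294.] [595. 263.  19.]
grip top 68 (array([463.8, 724.7]), 684.4, 14.7, 88.8)
```

```bash
python3 -c "
from h import *
print(go(461,75.5,180,17))"
```

```text
[463.17, -464.15, 68.13, -0.0]
```

Emit:
{"op": "jog_arm", "data": {"moves": [{"tx":463.2,"ty":-464.2,"tz":0,"jaw":0.8},{"tx":463.2,"ty":-464.2,"tz":0},{"tx":463.2,"ty":-464.2,"tz":0},{"tx":463.2,"ty":-464.2,"tz":0},{"tx":463.2,"ty":-464.2,"tz":0},{"tx":463.2,"ty":-464.2,"tz":0},{"tx":463.2,"ty":-464.2,"tz":0},{"tx":463.2,"ty":-464.2,"tz":0},{"tx":463.2,"ty":-464.2,"tz":0},{"tx":463.2,"ty":-464.2,"tz":0}]}}

```text
$.moves[0]: bad value
```

Emit:
{"op": "jog_arm", "data": {"moves": [{"tx":40.0,"ty":-40.0,"tz":0.0,"turn":0.0,"jaw":0.8}]}}

```text
t: 0.38
tcp_pos: [0.1692, -0.469, 0.2474]
orientation: [3.108, 0.452, -0.001]
wrist_force: [2.2, -0.0, -0.1]
opening: 0.0754
```

```bash
python3 -c "
from h import *
print(go(461,75.5,180,17))"
```

```text
[434.76, -438.8, 67.39, -0.01]
```

Emit:
{"op": "jog_arm", "data": {"moves": [{"tx":30,"ty":-30},{"tx":270,"ty":-270},{"tx":270,"ty":-270},{"tx":270,"ty":-270},{"tx":270,"ty":-270},{"tx":270,"ty":-270},{"tx":270,"ty":-270},{"tx":270,"ty":-270},{"tx":270,"ty":-270},{"tx":270,"ty":-270}]}}

```text
$.moves[0]: bad value
```

Emit:
{"op": "jog_arm", "data": {"moves": [{"tx":395,"ty":-399,"tz":0,"turn":0,"jaw":0.8},{"tx":395,"ty":-399,"tz":0,"turn":0,"jaw":0.8},{"tx":395,"ty":-399,"tz":0,"turn":0,"jaw":0.8},{"tx":395,"ty":-399,"tz":0,"turn":0,"jaw":0.8},{"tx":395,"ty":-399,"tz":0,"turn":0,"jaw":0.8},{"tx":395,"ty":-399,"tz":0,"turn":0,"jaw":0.8},{"tx":395,"ty":-399,"tz":0,"turn":0,"jaw":0.8},{"tx":395,"ty":-399,"tz":0,"turn":0,"jaw":0.8},{"tx":395,"ty":-399,"tz":0,"turn":0,"jaw":0.8},{"tx":395,"ty":-399,"tz":0,"turn":0,"jaw":0.8}]}}

```text
t: 1.22
tcp_pos: [0.3668, -0.0958, 0.2486]
orientation: [3.107, 0.458, 0.001]
wrist_force: [0.6, -1.1, 0.1]
opening: 0.0686
```

```bash
python3 -c "
from h import *
print(go(461,75.5,180,17))"
```

```text
[139.56, -136.91, 68.58, -0.0]
```

Emit:
{"op": "jog_arm", "data": {"moves": [{"tx":139,"ty":-136,"tz":0,"turn":0,"jaw":0.8},{"tx":139,"ty":-136,"tz":0,"turn":0,"jaw":0.8},{"tx":139,"ty":-136,"tz":0,"turn":0,"jaw":0.8},{"tx":139,"ty":-136,"tz":0,"turn":0,"jaw":0.8},{"tx":139,"ty":-136,"tz":68,"turn":0,"jaw":0.8},{"tx":139,"ty":-136,"tz":68,"turn":0,"jaw":0.8},{"tx":139,"ty":-136,"tz":68,"turn":0,"jaw":0.8},{"tx":139,"ty":-136,"tz":68,"turn":0,"jaw":0.8},{"tx":139,"ty":-136,"tz":68,"turn":0,"jaw":0.8},{"tx":139,"ty":-136,"tz":68,"turn":0,"jaw":0.8}]}}

```text
t: 2.05
tcp_pos: [0.4609, 0.0717, 0.1822]
orientation: [3.107, 0.456, 0.005]
wrist_force: [0.0, 0.6, 0.1]
opening: 0.0684
```

```bash
python3 - <<'E'
from h import *
p,d,i,P=grab("wrist","w1"); C=cloud(d,i,P); z=C[...,2]
for a,c,m in blobs((abs(z-.056)<.006),300)[:5]: print('top',a,np.round(c),rect(C[m][:,:2]),np.median(C[m][:,2]))
w=masks(p)["white"]
for a,c,m in blobs(w,300)[:3]: print('panel',np.round(c),rect(onplane(i,P,np.argwhere(m)[:,::-1],.056)[:,:2]))
E
```

```text
top 7502 [347.  61.] (array([578.2,  54.8]), 80.2, 46.6, 2.7) 0.056594160637072455
top 7168 [499. 103.] (array([584.5, -67.1]), 80.4, 48.2, 3.3) 0.05653357578983617
top 5129 [276. 201.] (array([461.2,  74.1]), 80.2, 46.1, 16.8) 0.05657054925936056
panel [347.  63.] (array([578.1,  55. ]), 60.6, 34.3, 2.6)
panel [501. 105.] (array([584.3, -67.7]), 61.1, 35.4, 3.4)
panel [275. 203.] (array([460.9,  74.1]), 60.0, 34.0, 16.7)
```

View pics/w1.png

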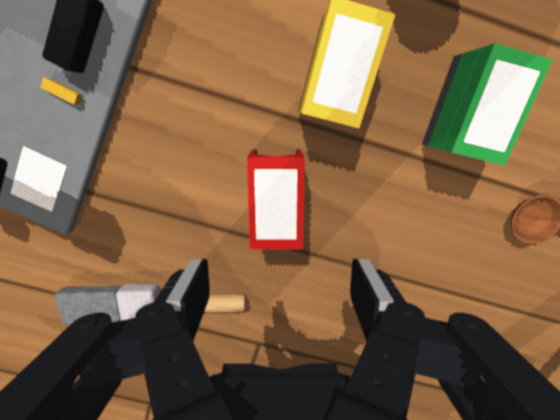

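Wrist view: red tag at (276,201), yellow at (347,61), green at (499,103), black saddle at (75,30). A brush lies clear of the fingers at (110,300). Descending on red.

```bash
python3 -c "
from h import *
print(go(461,74.2,34,17))"
```

```text
[0.88, -2.37, 148.02, -0.01]
```

Emit:
{"op": "jog_arm", "data": {"force": 35, "moves": [{"tx":1,"ty":-1.5,"tz":100,"turn":0,"jaw":0.8},{"tx":1,"ty":-1.5,"tz":100,"turn":0,"jaw":0.8},{"tx":1,"ty":-1.5,"tz":147,"turn":0,"jaw":0.8},{"tx":1,"ty":-1.5,"tz":147,"turn":0,"jaw":0.8},{"tx":1,"ty":-1.5,"tz":147,"turn":0,"jaw":0.8},{"tx":1,"ty":-1.5,"tz":147,"turn":0,"jaw":0.8},{"tx":1,"ty":-1.5,"tz":147,"turn":0,"jaw":0.2},{"tx":1,"ty":-1.5,"tz":147,"turn":0,"jaw":0.2},{"tx":1,"ty":-1.5,"tz":147,"turn":0,"jaw":0.2},{"tx":1,"ty":-1.5,"tz":147,"turn":0,"jaw":0.2}]}}

```text
t: 2.93
tcp_pos: [0.4622, 0.074, 0.0355]
orientation: [3.107, 0.458, 0.007]
wrist_force: [-1.9, -0.7, 6.5]
opening: 0.0456
```

Emit:
{"op": "jog_arm", "data": {"moves": [{"tx":0,"ty":0,"tz":0,"turn":0,"jaw":0.2},{"tx":0,"ty":0,"tz":0,"turn":0,"jaw":0.2},{"tx":0,"ty":0,"tz":0,"turn":0,"jaw":0.2},{"tx":0,"ty":0,"tz":-80,"turn":0,"jaw":0.2},{"tx":0,"ty":0,"tz":-80,"turn":0,"jaw":0.2},{"tx":0,"ty":0,"tz":-80,"turn":0,"jaw":0.2},{"tx":0,"ty":0,"tz":-80,"turn":0,"jaw":0.2},{"tx":0,"ty":0,"tz":-80,"turn":0,"jaw":0.2},{"tx":0,"ty":0,"tz":-80,"turn":0,"jaw":0.2}]}}

```text
t: 3.68
tcp_pos: [0.4602, 0.0742, 0.1128]
orientation: [-3.108, -0.458, 0.002]
wrist_force: [0.2, 0.8, -1.2]
opening: 0.0456
```

```bash
python3 - <<'E'
from h import *
print(sensors.sense()["tcp_pos"],sensors.sense()["wrist_force"],go(545,271.5,115,-10.4))
p,d,i,P=grab("wrist","w2"); C=cloud(d,i,P); z=C[...,2]
for a,c,m in blobs((abs(z-.136)<.012)&masks(p)["white"],300)[:3]: print('held',np.round(c),rect(C[m][:,:2]),np.median(C[m][:,2]))
E
```

```text
[0.4602494  0.07423089 0.1127715 ] [ 0.1747569   0.79415112 -1.16383071] [138.07, -164.42, -2.23, 0.47]
held [281. 297.] (array([464.8,  74.9]), 50.0, 34.2, 16.5) 0.13407328785190958
```

Emit:
{"op": "jog_arm", "data": {"moves": [{"tx":75,"ty":-90,"tz":-80,"turn":0.478,"jaw":0.2},{"tx":75,"ty":-90,"tz":-80,"turn":0.478,"jaw":0.2},{"tx":75,"ty":-90,"tz":-80,"turn":0.478,"jaw":0.2},{"tx":75,"ty":-90,"tz":-80,"turn":0.478,"jaw":0.2},{"tx":75,"ty":-90,"tz":-80,"turn":0.478,"jaw":0.2},{"tx":75,"ty":-90,"tz":-80,"turn":0.478,"jaw":0.2},{"tx":75,"ty":-90,"tz":-80,"turn":0.478,"jaw":0.2},{"tx":75,"ty":-90,"tz":-80,"turn":0.478,"jaw":0.2}]}}

```text
t: 4.4
tcp_pos: [0.506, 0.1812, 0.192]
orientation: [3.127, -0.29, -0.004]
wrist_force: [-0.5, 0.1, -1.0]
opening: 0.046
```

```bash
python3 - <<'E'
from h import *
print(sensors.sense()["tcp_pos"])
p,d,i,P=grab("wrist","w3"); C=cloud(d,i,P); z=C[...,2]; M=masks(p)
for a,c,m in blobs((abs(z-.034)<.006)&M["black"],100)[:3]: print('saddle',a,np.round(c),rect(C[m][:,:2]),np.median(C[m][:,2]))
for a,c,m in blobs(M["yellow"],40)[:4]: print('lip',a,np.round(c),np.round(C[m].mean(0),4))
for a,c,m in blobs(M["red"],40)[:4]: print('red',a,np.round(c),np.round(np.median(C[m],0),4))
for a,c,m in blobs(M["blue"],400)[:4]: print('blue',a,np.round(c),np.round(np.median(C[m],0),4))
print(go(545,271.5,120,-10.4))
E
```

```text
[0.50595795 0.18115503 0.19203701]
saddle 1707 [177. 169.] (array([545.6, 268.1]), 59.1, 23.4, -10.4) 0.03398790373526417
saddle 203 [63. 89.] (array([629.2, 341.9]), 18.2, 3.1, -13.4) 0.034250768652473895
lip 2478 [419.  80.] [0.5813 0.0569 0.0568]
red 7903 [281. 257.] [0.5371 0.1729 0.2124]
red 257 [  8. 339.] [0.4628 0.385  0.1301]
blue 5776 [ 56. 310.] [0.4655 0.373  0.1121]
[21.58, -95.96, 72.31, -0.0]
```

View pics/w3.png

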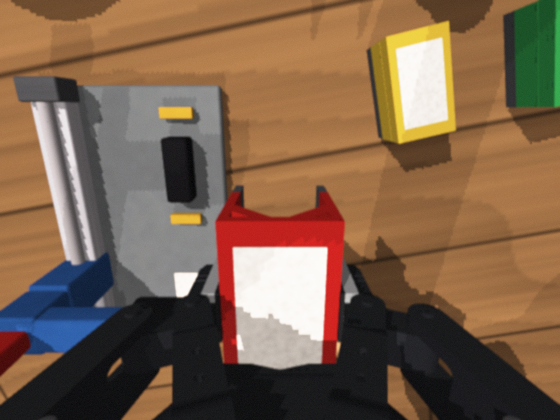

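Wrist view: saddle at (177,169), lips at (176,112) and (186,218), and the held red tag is well seated at (281,290).

Emit:
{"op": "jog_arm", "data": {"moves": [{"tx":23,"ty":-93.5,"tz":0,"turn":0,"jaw":0.2},{"tx":23,"ty":-93.5,"tz":0,"turn":0,"jaw":0.2},{"tx":23,"ty":-93.5,"tz":80,"turn":0,"jaw":0.2},{"tx":23,"ty":-93.5,"tz":92,"turn":0,"jaw":0.2},{"tx":23,"ty":-93.5,"tz":92,"turn":0,"jaw":0.2},{"tx":23,"ty":-93.5,"tz":92,"turn":0,"jaw":0.2},{"tx":23,"ty":-93.5,"tz":92,"turn":0,"jaw":0.2},{"tx":23,"ty":-93.5,"tz":92,"turn":0,"jaw":0.2},{"tx":23,"ty":-93.5,"tz":92,"turn":0,"jaw":0.2}]}}

```text
t: 5.2
tcp_pos: [0.5475, 0.2695, 0.1039]
orientation: [-3.127, 0.291, -0.006]
wrist_force: [-1.1, -0.3, -0.8]
opening: 0.0456
```

```bash
python3 - <<'E'
from h import *
print(sensors.sense()["tcp_pos"],go(545.5,269,47,-10.4))
for n in("scene","side"): grab(n,n+"1")
a=cv2.imread("pics/scene1.png")[200:380,280:520]; b=cv2.imread("pics/side1.png")[200:380,200:440]
cv2.imwrite("pics/c1.png",cv2.resize(np.hstack([a,b]),None,fx=1.6,fy=1.6))
E
```

```text
[0.54748593 0.2694567  0.10386884] [-1.87, 0.82, 56.87, -0.0]
```

View pics/c1.png

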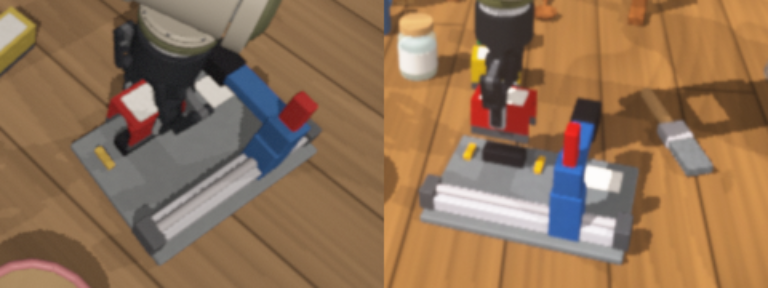

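The tag hovers over the saddle, in line with the lips in both crops. Lowering.

Emit:
{"op": "jog_arm", "data": {"moves": [{"tx":-1.5,"ty":0.5,"tz":20,"turn":0,"jaw":0.2},{"tx":-1.5,"ty":0.5,"tz":40,"turn":0,"jaw":0.2},{"tx":-1.5,"ty":0.5,"tz":52,"turn":0,"jaw":0.2},{"tx":-1.5,"ty":0.5,"tz":54,"turn":0,"jaw":0.2},{"tx":-1.5,"ty":0.5,"tz":54,"turn":0,"jaw":0.2},{"tx":-1.5,"ty":0.5,"tz":54,"turn":0,"jaw":0.2},{"tx":-1.5,"ty":0.5,"tz":54,"turn":0,"jaw":0.2}]}}

```text
t: 5.88
tcp_pos: [0.5452, 0.2695, 0.0479]
orientation: [-3.128, 0.291, -0.001]
wrist_force: [0.6, -0.4, -0.4]
opening: 0.0457
```

Emit:
{"op": "jog_arm", "data": {"moves": [{"tx":0,"ty":0,"tz":0,"turn":0,"jaw":0.8},{"tx":0,"ty":0,"tz":0,"turn":0,"jaw":0.8},{"tx":0,"ty":0,"tz":0,"turn":0,"jaw":0.8},{"tx":0,"ty":0,"tz":0,"turn":0,"jaw":0.8},{"tx":0,"ty":0,"tz":-40,"turn":0,"jaw":0.8},{"tx":0,"ty":0,"tz":-80,"turn":0,"jaw":0.8},{"tx":0,"ty":0,"tz":-120,"turn":0,"jaw":0.8},{"tx":0,"ty":0,"tz":-160,"turn":0,"jaw":0.8},{"tx":0,"ty":0,"tz":-172,"turn":0,"jaw":0.8},{"tx":0,"ty":0,"tz":-172,"turn":0,"jaw":0.8}]}}

```text
t: 6.72
tcp_pos: [0.546, 0.2699, 0.2236]
orientation: [-3.125, 0.29, -0.011]
wrist_force: [0.5, -0.8, 0.2]
opening: 0.0682
```

Emit:
{"op": "jog_arm", "data": {"moves": [{"tx":-139.5,"ty":-106.5,"tz":0,"turn":0,"jaw":0},{"tx":-139.5,"ty":-106.5,"tz":0,"turn":0,"jaw":0},{"tx":-139.5,"ty":-106.5,"tz":0,"turn":0,"jaw":0},{"tx":-139.5,"ty":-106.5,"tz":0,"turn":0,"jaw":0},{"tx":-139.5,"ty":-106.5,"tz":0,"turn":0,"jaw":0},{"tx":-139.5,"ty":-106.5,"tz":0,"turn":0,"jaw":0},{"tx":-139.5,"ty":-106.5,"tz":0,"turn":0,"jaw":0},{"tx":-139.5,"ty":-106.5,"tz":0,"turn":0,"jaw":0},{"tx":-139.5,"ty":-106.5,"tz":0,"turn":0,"jaw":0}]}}

```text
t: 7.47
tcp_pos: [0.4284, 0.3988, 0.2188]
orientation: [3.127, -0.293, -0.001]
wrist_force: [-0.3, 0.9, 0.9]
opening: 0.0001
```

```bash
python3 - <<'E'
from h import *
print(sensors.sense()["tcp_pos"]); b=np.array([545.5,269]); t=np.radians(-10.4); Y=np.array([np.cos(t),np.sin(t)]); X=np.array([Y[1],-Y[0]])
p,d,i,P=grab("wrist","w4"); C=cloud(d,i,P); z=C[...,2]; M=masks(p); xy=C[...,:2]*1000-b
for a,c,m in blobs(M["red"],100)[:4]:
    g=m&(z>.164); print(a,np.round(c),np.round(np.median(C[m],0),3)); 
    if g.sum()>50: print('gripTop',rect(C[g][:,:2]),'bayframe',np.round([np.median(xy[g]@X),np.median(xy[g]@Y)],1))
for a,c,m in blobs((M["white"]|M["red"])&(abs(z-.068)<.007)&(abs(xy@X)<50)&(abs(xy@Y)<60),300)[:1]:
    print('tag',a,rect(C[m][:,:2]),np.median(z[m]))
E
```

```text
[0.42835086 0.39876097 0.21881601]
2789 [398.  48.] [0.53  0.289 0.067]
1445 [280. 190.] [0.46  0.392 0.169]
gripTop (array([476.5, 388.9]), 55.6, 22.7, -9.5) bayframe [-105.3 -108.7]
tag 4853 (array([534.3, 271.2]), 59.6, 47.1, -10.7) 0.06859825290014482
```

View pics/w4.png

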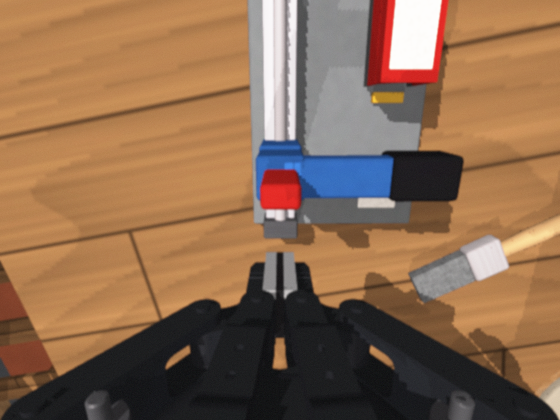

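Red tag seated on the saddle (tag at (410,50), top at 68 mm). The grip at (280,190) is straight ahead of the closed fingers. Down, then push.

Emit:
{"op": "jog_arm", "data": {"moves": [{"tx":0,"ty":1.0,"tz":40,"turn":0,"jaw":0},{"tx":0,"ty":1.0,"tz":68,"turn":0,"jaw":0},{"tx":0,"ty":1.0,"tz":68,"turn":0,"jaw":0},{"tx":0,"ty":1.0,"tz":68,"turn":0,"jaw":0},{"tx":20,"ty":1.0,"tz":68,"turn":0,"jaw":0},{"tx":40,"ty":1.0,"tz":68,"turn":0,"jaw":0},{"tx":60,"ty":1.0,"tz":68,"turn":0,"jaw":0},{"tx":80,"ty":1.0,"tz":68,"turn":0,"jaw":0},{"tx":100,"ty":1.0,"tz":68,"turn":0,"jaw":0},{"tx":110,"ty":1.0,"tz":68,"turn":0,"jaw":0}]}}

```text
t: 8.35
tcp_pos: [0.537, 0.3787, 0.1536]
orientation: [-3.126, 0.292, -0.001]
wrist_force: [-7.5, 2.9, 0.6]
opening: -0.0004
```

Emit:
{"op": "jog_arm", "data": {"moves": [{"tx":5,"ty":0,"tz":0,"turn":0,"jaw":0},{"tx":8,"ty":0,"tz":0,"turn":0,"jaw":0},{"tx":8,"ty":0,"tz":0,"turn":0,"jaw":0},{"tx":8,"ty":0,"tz":0,"turn":0,"jaw":0}]}}

```text
t: 8.68
tcp_pos: [0.5431, 0.3775, 0.1536]
orientation: [-3.127, 0.29, -0.0]
wrist_force: [-5.8, 0.1, 0.7]
opening: -0.0001
```

```bash
cat > w.py <<'E'
from h import *
import sys
b=np.array([545.5,269]); t=np.radians(-10.4); Y=np.array([np.cos(t),np.sin(t)]); X=np.array([Y[1],-Y[0]])
s=sensors.sense(); print(s["t"],s["tcp_pos"],s["wrist_force"],'tcp bay xy',np.round([(s["tcp_pos"][:2]*1000-b)@X,(s["tcp_pos"][:2]*1000-b)@Y],1))
for n in("scene","side"):
    p,d,i,P=grab(n,n+sys.argv[1]); C=cloud(d,i,P); z=C[...,2]; M=masks(p); xy=C[...,:2]*1000-b
    u,v=xy@X,xy@Y
    g=M["red"]&(z>.125)&(z<.175)&(abs(u+105)<30)&(abs(v)<140)
    if g.sum()>20: print(n,'grip',np.round([np.median(u[g]),np.median(v[g])],1),np.round(np.percentile(v[g],[5,95]),1))
    for a,c,m in blobs((z>.062)&(z<.075)&(abs(u)<45)&(abs(v)<60)&(M["white"]|M["red"]|M["green"]|M["yellow"]),30)[:1]: print(n,'tag top',a,np.round([u[m].mean(),v[m].mean()],1),rect(C[m][:,:2]))
E
python3 w.py 2
```

```text
8.6833 [0.54307076 0.37750391 0.15358491] [-5.82217777  0.11378735  0.70026014] tcp bay xy [-106.3  -22. ]
scene grip [-107.1    4.4] [-6.6  5.8]
scene tag top 404 [-2.2 21.6] (array([564. , 266.6]), 46.8, 41.6, 80.1)
side grip [-117.7   -3.7] [-10.8   3. ]
side tag top 185 [ -7.1 -27. ] (array([520.8, 277.1]), 46.7, 33.9, 80.3)
```

Emit:
{"op": "jog_arm", "data": {"moves": [{"tx":3,"ty":0,"tz":0,"turn":0,"jaw":0},{"tx":5,"ty":0,"tz":0,"turn":0,"jaw":0},{"tx":5,"ty":0,"tz":0,"turn":0,"jaw":0},{"tx":5,"ty":0,"tz":0,"turn":0,"jaw":0}]}}

```text
t: 9.12
tcp_pos: [0.5456, 0.377, 0.1536]
orientation: [3.128, -0.289, -0.008]
wrist_force: [-18.0, -0.2, 5.2]
opening: 0.0
```

End stop reached (force jumped from 6 to 18 N). Lift straight off.

Emit:
{"op": "jog_arm", "data": {"moves": [{"tx":-1,"ty":0,"tz":0,"turn":0,"jaw":0},{"tx":-1,"ty":0,"tz":-41,"turn":0,"jaw":0},{"tx":-1,"ty":0,"tz":-82,"turn":0,"jaw":0},{"tx":-1,"ty":0,"tz":-90,"turn":0,"jaw":0},{"tx":-1,"ty":0,"tz":-90,"turn":0,"jaw":0},{"tx":-1,"ty":0,"tz":-90,"turn":0,"jaw":0.8},{"tx":-1,"ty":0,"tz":-90,"turn":0,"jaw":0.8},{"tx":-1,"ty":0,"tz":-90,"turn":0,"jaw":0.8}]}}

```text
t: 9.78
tcp_pos: [0.547, 0.3762, 0.2406]
orientation: [3.127, -0.291, -0.002]
wrist_force: [-0.1, 0.8, 0.4]
opening: 0.0362
```

```bash
python3 w.py 3; python3 - <<'E'
from h import *
print(go(545.5,269.2,150,-10.4))
p=cv2.imread("pics/scene3.png")[60:400,60:520]; cv2.imwrite("pics/c3.png",cv2.resize(p,None,fx=1.6,fy=1.6))
E
```

```text
9.7833 [0.54695098 0.3761696  0.24060936] [-0.09346298  0.82420217  0.37217751] tcp bay xy [-105.7  -17.9]
scene tag top 835 [-1.6  1.1] (array([544.6, 269.8]), 81.3, 47.2, -10.7)
side grip [-117.5 -111.9] [-118.8 -104.4]
side tag top 468 [-5.4 -3.5] (array([543.4, 271.7]), 80.1, 49.2, -9.9)
[18.27, 105.5, 90.56, -0.0]
```

View pics/c3.png

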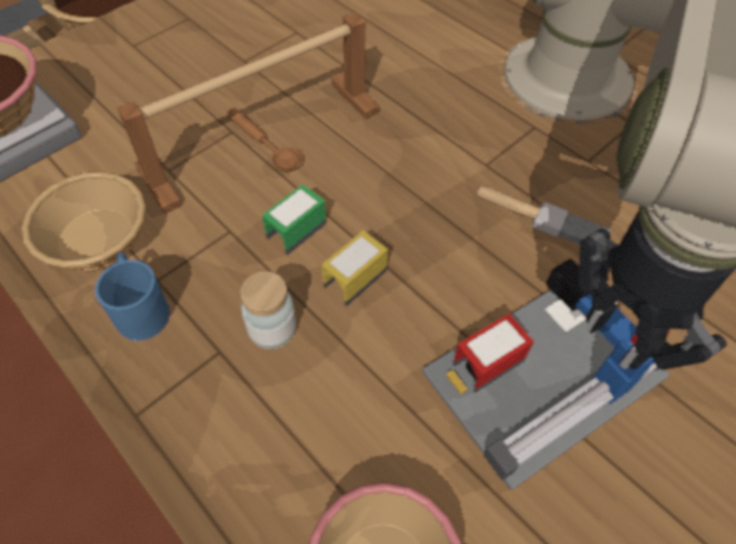

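Print worked: carriage home (grip back at −110 mm), red tag still on the saddle. Now pick it for the bar.

Emit:
{"op": "jog_arm", "data": {"moves": [{"tx":17.5,"ty":105,"tz":0,"turn":0,"jaw":0.8},{"tx":17.5,"ty":105,"tz":0,"turn":0,"jaw":0.8},{"tx":17.5,"ty":105,"tz":0,"turn":0,"jaw":0.8},{"tx":17.5,"ty":105,"tz":60,"turn":0,"jaw":0.8},{"tx":17.5,"ty":105,"tz":100,"turn":0,"jaw":0.8},{"tx":17.5,"ty":105,"tz":140,"turn":0,"jaw":0.8},{"tx":17.5,"ty":105,"tz":180,"turn":0,"jaw":0.8},{"tx":17.5,"ty":105,"tz":191,"turn":0,"jaw":0.8},{"tx":17.5,"ty":105,"tz":191,"turn":0,"jaw":0.8},{"tx":17.5,"ty":105,"tz":191,"turn":0,"jaw":0.2}]}}

```text
t: 10.72
tcp_pos: [0.5448, 0.2699, 0.05]
orientation: [3.127, -0.29, -0.003]
wrist_force: [-0.3, -0.1, 0.0]
opening: 0.0578
```

Emit:
{"op": "jog_arm", "data": {"force": 35, "moves": [{"tx":0,"ty":0,"tz":0,"turn":0,"jaw":0.2},{"tx":0,"ty":0,"tz":0,"turn":0,"jaw":0.2},{"tx":0,"ty":0,"tz":0,"turn":0,"jaw":0.2},{"tx":0,"ty":0,"tz":0,"turn":0,"jaw":0.2},{"tx":0,"ty":0,"tz":-40,"turn":0,"jaw":0.2},{"tx":0,"ty":0,"tz":-80,"turn":0,"jaw":0.2},{"tx":0,"ty":0,"tz":-120,"turn":0,"jaw":0.2},{"tx":0,"ty":0,"tz":-160,"turn":0,"jaw":0.2},{"tx":0,"ty":0,"tz":-200,"turn":0,"jaw":0.2},{"tx":0,"ty":0,"tz":-200,"turn":0,"jaw":0.2}]}}

```text
t: 11.55
tcp_pos: [0.5469, 0.2707, 0.2598]
orientation: [-3.123, 0.29, -0.022]
wrist_force: [0.3, 0.2, 0.7]
opening: 0.0458
```

```bash
python3 - <<'E'
from h import *
print(sensors.sense()["tcp_pos"])
t=np.radians(-9.3)
for l in(-105,0,105): print(l, 505+l*np.cos(t), -246.5+l*np.sin(t), go(505+l*np.cos(t), -246.5+l*np.sin(t),250,-9.3))
E
```

```text
[0.54689745 0.27066675 0.2598453 ]
-105 401.3801497772852 -229.5315987841471 [-51.02, 518.43, 9.85, -0.02]
0 505.0 -246.5 [53.95, 516.05, 9.85, -0.02]
105 608.6198502227147 -263.4684012158529 [158.93, 513.67, 9.85, -0.02]
```

Emit:
{"op": "jog_arm", "data": {"moves": [{"tx":60,"ty":200,"tz":10,"turn":-0.02,"jaw":0.2},{"tx":60,"ty":200,"tz":10,"turn":-0.02,"jaw":0.2},{"tx":60,"ty":200,"tz":10,"turn":-0.02,"jaw":0.2},{"tx":60,"ty":200,"tz":10,"turn":-0.02,"jaw":0.2},{"tx":60,"ty":200,"tz":10,"turn":-0.02,"jaw":0.2},{"tx":100,"ty":380,"tz":10,"turn":-0.02,"jaw":0.2},{"tx":100,"ty":380,"tz":10,"turn":-0.02,"jaw":0.2},{"tx":100,"ty":380,"tz":10,"turn":-0.02,"jaw":0.2},{"tx":100,"ty":380,"tz":10,"turn":-0.02,"jaw":0.2},{"tx":100,"ty":380,"tz":10,"turn":-0.02,"jaw":0.2}]}}

```text
t: 12.38
tcp_pos: [0.5728, -0.1266, 0.2405]
orientation: [3.129, -0.265, 0.001]
wrist_force: [-0.2, 0.3, -1.6]
opening: 0.0457
```

Emit:
{"op": "jog_arm", "data": {"moves": [{"tx":52,"ty":133,"tz":0,"turn":0,"jaw":0.2},{"tx":52,"ty":133,"tz":0,"turn":0,"jaw":0.2},{"tx":52,"ty":133,"tz":0,"turn":0,"jaw":0.2},{"tx":52,"ty":133,"tz":0,"turn":0,"jaw":0.2},{"tx":52,"ty":133,"tz":0,"turn":0,"jaw":0.2},{"tx":52,"ty":133,"tz":0,"turn":0,"jaw":0.2},{"tx":52,"ty":133,"tz":0,"turn":0,"jaw":0.2},{"tx":52,"ty":133,"tz":0,"turn":0,"jaw":0.2}]}}

```text
t: 13.05
tcp_pos: [0.6028, -0.2604, 0.2408]
orientation: [3.131, -0.257, 0.001]
wrist_force: [0.3, 0.1, -0.9]
opening: 0.0451
```

```bash
cat > bar.py <<'E'
from h import *
import sys
s=sensors.sense(); print(s["tcp_pos"],s["wrist_force"])
p,d,i,P=grab("wrist",sys.argv[1]); C=cloud(d,i,P); z=C[...,2]
t=np.radians(-9.3); T=np.array([np.cos(t),np.sin(t)]); N=np.array([-T[1],T[0]]); c0=np.array([.505,-.2465])
r=C[...,:2]-c0; l=r@T; w=r@N
print('tcp l,w',(s["tcp_pos"][:2]-c0)@T,(s["tcp_pos"][:2]-c0)@N)
b=(abs(w)<.03)&(z>.142)&(z<.17)&(abs(l)<.17)
for lo in np.arange(-.17,.17,.02):
    k=b&(l>=lo)&(l<lo+.02)
    if k.sum()>60: print(round(lo+.01,2),k.sum(),'w edges',np.round(np.percentile(w[k],[2,98])*1000,1),'mid',round(np.percentile(w[k],[2,98]).mean()*1000,1),'ztop',round(np.percentile(z[k],90)*1000,1))
E
python3 bar.py w5
```

```text
[ 0.60276441 -0.26039262  0.24079862] [ 0.27967302  0.11873928 -0.94410847]
tcp l,w 0.09872447129913825 0.0020890951513541475
0.1 115 w edges [-11.7   3.2] mid -4.3 ztop 158.5
0.12 615 w edges [-11.5   3.1] mid -4.2 ztop 158.5
0.14 707 w edges [-11.9   3.8] mid -4.0 ztop 158.5
0.16 759 w edges [-11.5   3.7] mid -3.9 ztop 158.4
```

View pics/w5.png

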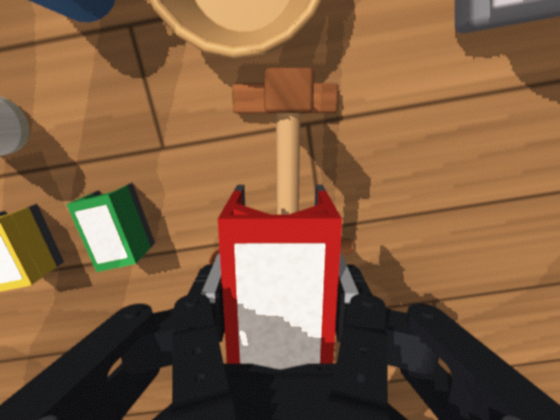

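Wrist view: the bar leaves the tag front at (288,160), post at (288,90). The bar's axis lies about 6 mm to tool +y. Shift and lower.

Emit:
{"op": "jog_arm", "data": {"moves": [{"tx":0,"ty":6,"tz":0,"turn":0,"jaw":0.2},{"tx":0,"ty":6,"tz":20,"turn":0,"jaw":0.2},{"tx":0,"ty":6,"tz":40,"turn":0,"jaw":0.2},{"tx":0,"ty":6,"tz":60,"turn":0,"jaw":0.2},{"tx":0,"ty":6,"tz":80,"turn":0,"jaw":0.2},{"tx":0,"ty":6,"tz":90,"turn":0,"jaw":0.2},{"tx":0,"ty":6,"tz":93,"turn":0,"jaw":0.2},{"tx":0,"ty":6,"tz":93,"turn":0,"jaw":0.2},{"tx":0,"ty":6,"tz":93,"turn":0,"jaw":0.2},{"tx":0,"ty":6,"tz":93,"turn":0,"jaw":0.2}]}}

```text
t: 13.93
tcp_pos: [0.6018, -0.2668, 0.1479]
orientation: [-3.13, 0.258, -0.0]
wrist_force: [-1.5, 4.7, 2.1]
opening: 0.0452
```

```bash
python3 - <<'E'
from h import *
s=sensors.sense(); print(s["tcp_pos"],s["wrist_force"])
a=grab("scene")[0]; b=grab("side")[0]
cv2.imwrite("pics/c4.png",np.hstack([cv2.resize(a[60:240,90:330],(400,300)),cv2.resize(b[110:260,200:400],(400,300))]))
E
```

```text
[ 0.60183763 -0.26682857  0.14793808] [-1.53417849  4.65913555  2.11628375]
```

View pics/c4.png

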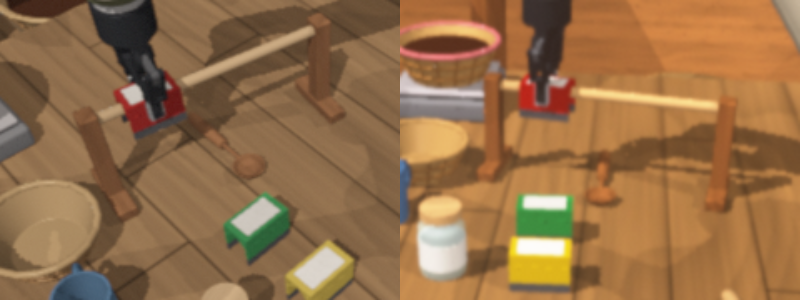

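The tag straddles the bar. A 4.7 N push in +y says one flank is touching, so ease back 3 mm and settle.

Emit:
{"op": "jog_arm", "data": {"moves": [{"tx":0,"ty":-3,"tz":0,"turn":0,"jaw":0.2},{"tx":0,"ty":-3,"tz":1,"turn":0,"jaw":0.2},{"tx":0,"ty":-3,"tz":2,"turn":0,"jaw":0.2},{"tx":0,"ty":-3,"tz":2,"turn":0,"jaw":0.2},{"tx":0,"ty":-3,"tz":2,"turn":0,"jaw":0.2}]}}

```text
t: 14.45
tcp_pos: [0.6026, -0.266, 0.1473]
orientation: [3.127, -0.259, 0.005]
wrist_force: [-1.9, -3.1, 8.2]
opening: 0.0454
```

Emit:
{"op": "jog_arm", "data": {"moves": [{"tx":0,"ty":-1.5,"tz":0,"turn":0,"jaw":0.62},{"tx":0,"ty":-1.5,"tz":0,"turn":0,"jaw":0.62},{"tx":0,"ty":-1.5,"tz":0,"turn":0,"jaw":0.72},{"tx":0,"ty":-1.5,"tz":0,"turn":0,"jaw":0.8},{"tx":0,"ty":-1.5,"tz":0,"turn":0,"jaw":0.8},{"tx":0,"ty":-1.5,"tz":-20,"turn":0,"jaw":0.8},{"tx":0,"ty":-1.5,"tz":-50,"turn":0,"jaw":0.8},{"tx":0,"ty":-1.5,"tz":-90,"turn":0,"jaw":0.8},{"tx":0,"ty":-1.5,"tz":-110,"turn":0,"jaw":0.8},{"tx":0,"ty":-1.5,"tz":-110,"turn":0,"jaw":0.8}]}}

```text
t: 15.28
tcp_pos: [0.6036, -0.2638, 0.261]
orientation: [3.126, -0.259, 0.013]
wrist_force: [0.6, -0.2, 0.7]
opening: 0.0682
```

```bash
cat > look.py <<'E'
from h import *
import sys
s=sensors.sense(); print(s["t"],s["tcp_pos"],s["wrist_force"])
t=np.radians(-9.3); T=np.array([np.cos(t),np.sin(t)]); N=np.array([-T[1],T[0]]); c0=np.array([.505,-.2465])
for n in("scene","side","wrist"):
    p,d,i,P=grab(n,n+sys.argv[1]); C=cloud(d,i,P); z=C[...,2]; M=masks(p); r=C[...,:2]-c0; l=r@T;w=r@N
    hang=(abs(w)<.05)&(abs(l)<.2)&(z>.152)&(z<.175)&(M["white"]|M["red"]|M["yellow"]|M["green"])
    for a,c,m in blobs(hang,60): print(n,'hang',a,np.round(c),'l,w',np.round([l[m].mean()*1000,w[m].mean()*1000],1),rect(C[m][:,:2]),'z',np.median(z[m]))
    roi=(C[...,0]>.3)&(C[...,0]<.75)&(C[...,1]>-.22)&(C[...,1]<.2)&(abs(z-.056)<.006)
    for a,c,m in blobs(roi&(M["white"]|M["yellow"]|M["green"]),100):print(n,'table',a,np.round(c),rect(C[m][:,:2]),p[m].mean(0).round())
E
python3 look.py 6
```

```text
15.2833 [ 0.6035964  -0.26380839  0.26102556] [ 0.55472787 -0.22311663  0.72233871]
scene hang 513 [178. 116.] l,w [99.6  3.3] (array([ 601.9, -264.4]), 79.3, 49.0, -10.9) z 0.16233923962581043
scene table 367 [281. 220.] (array([578.1,  54.9]), 62.7, 36.2, 2.9) [197. 207. 215.]
scene table 308 [243. 189.] (array([583.7, -67.2]), 61.6, 35.6, 3.1) [183. 193. 198.]
side hang 177 [273. 152.] l,w [95.3  5.8] (array([ 599.4, -262.2]), 79.0, 52.1, -6.2) z 0.1611720127858014
side table 274 [270. 234.] (array([577.2,  59.2]), 79.5, 51.6, 4.1) [156. 229. 245.]
side table 136 [272. 211.] (array([583.5, -67.8]), 58.1, 43.9, 6.6) [222. 237. 235.]
wrist hang 6318 [284. 216.] l,w [100.8  -4.3] (array([ 600.9, -266.6]), 80.6, 46.1, -9.3) z 0.16357541980458268
wrist table 2715 [108. 227.] (array([584.6, -68.2]), 79.3, 47.0, 3.4) [168. 200. 167.]
wrist table 1496 [ 13. 256.] (array([578.1,  54.2]), 80.1, 47.4, 2.3) [178. 232. 245.]
```

Red hangs level on the bar (top at 163 mm, aligned within ~1°). Yellow and green are unmoved. To yellow.

```bash
python3 -c "
from h import *
print(go(578.1,54.7,150,2.5))"
```

```text
[-76.04, -309.42, 104.16, -0.21]
```

Emit:
{"op": "jog_arm", "data": {"moves": [{"tx":-76,"ty":-310,"tz":0,"turn":-0.21,"jaw":0.8},{"tx":-76,"ty":-310,"tz":0,"turn":-0.21,"jaw":0.8},{"tx":-76,"ty":-310,"tz":0,"turn":-0.21,"jaw":0.8},{"tx":-76,"ty":-310,"tz":0,"turn":-0.21,"jaw":0.8},{"tx":-76,"ty":-310,"tz":0,"turn":-0.21,"jaw":0.8},{"tx":-76,"ty":-310,"tz":0,"turn":-0.21,"jaw":0.8},{"tx":-76,"ty":-310,"tz":0,"turn":-0.21,"jaw":0.8},{"tx":-76,"ty":-310,"tz":60,"turn":-0.21,"jaw":0.8},{"tx":-76,"ty":-310,"tz":80,"turn":-0.21,"jaw":0.8},{"tx":-76,"ty":-310,"tz":80,"turn":-0.21,"jaw":0.8}]}}

```text
t: 16.27
tcp_pos: [0.5744, 0.0575, 0.1673]
orientation: [-3.138, -0.074, 0.023]
wrist_force: [-1.9, 0.7, -1.4]
opening: 0.0684
```

Emit:
{"op": "jog_arm", "data": {"moves": [{"tx":0,"ty":0,"tz":0,"turn":0,"jaw":0.8},{"tx":0,"ty":0,"tz":0,"turn":0,"jaw":0.8},{"tx":0,"ty":0,"tz":0,"turn":0,"jaw":0.8}]}}

```text
t: 16.52
tcp_pos: [0.5795, 0.054, 0.1775]
orientation: [3.14, 0.068, 0.005]
wrist_force: [-0.4, -0.1, 0.8]
opening: 0.068
```

```bash
cat > tagw.py <<'E'
from h import *
import sys
p,d,i,P=grab("wrist"); C=cloud(d,i,P); z=C[...,2]; M=masks(p)
for a,c,m in blobs((abs(z-.056)<.006)&(M["white"]|M["yellow"]|M["green"]),1500)[:3]: print('top',a,np.round(c),rect(C[m][:,:2]),p[m].mean(0).round())
x,y,ps=map(float,sys.argv[1:4]); print(sensors.sense()["tcp_pos"],go(x,y,36,ps))
E
python3 tagw.py 578.1 54.7 2.5
```

```text
top 5098 [425. 204.] (array([584.4, -66.7]), 80.1, 46.3, 3.3) [175. 211. 170.]
top 2898 [277. 208.] (array([578.,  55.]), 60.9, 34.2, 2.5) [236. 242. 247.]
top 1903 [277. 203.] (array([578. ,  54.9]), 80.5, 45.4, 2.5) [ 64. 197. 231.]
[0.57943865 0.05405895 0.17734685] [-1.31, -0.7, 141.35, -0.0]
```

Emit:
{"op": "jog_arm", "data": {"moves": [{"tx":-1,"ty":-0.8,"tz":40,"turn":0,"jaw":0.8},{"tx":-1,"ty":-0.8,"tz":80,"turn":0,"jaw":0.8},{"tx":-1,"ty":-0.8,"tz":120,"turn":0,"jaw":0.8},{"tx":-1,"ty":-0.8,"tz":141,"turn":0,"jaw":0.8},{"tx":-1,"ty":-0.8,"tz":141,"turn":0,"jaw":0.8},{"tx":-1,"ty":-0.8,"tz":141,"turn":0,"jaw":0.8},{"tx":-1,"ty":-0.8,"tz":141,"turn":0,"jaw":0.2},{"tx":-1,"ty":-0.8,"tz":141,"turn":0,"jaw":0.2},{"tx":-1,"ty":-0.8,"tz":141,"turn":0,"jaw":0.2},{"tx":-1,"ty":-0.8,"tz":141,"turn":0,"jaw":0.2}]}}

```text
t: 17.4
tcp_pos: [0.579, 0.0556, 0.037]
orientation: [3.14, 0.07, 0.008]
wrist_force: [0.2, -1.6, 6.6]
opening: 0.0457
```

Emit:
{"op": "jog_arm", "data": {"moves": [{"tx":0,"ty":0,"tz":0,"turn":0,"jaw":0.2},{"tx":0,"ty":0,"tz":0,"turn":0,"jaw":0.2},{"tx":0,"ty":0,"tz":0,"turn":0,"jaw":0.2},{"tx":0,"ty":0,"tz":-40,"turn":0,"jaw":0.2},{"tx":0,"ty":0,"tz":-80,"turn":0,"jaw":0.2},{"tx":0,"ty":0,"tz":-120,"turn":0,"jaw":0.2},{"tx":0,"ty":0,"tz":-150,"turn":0,"jaw":0.2},{"tx":0,"ty":0,"tz":-150,"turn":0,"jaw":0.2},{"tx":0,"ty":0,"tz":-150,"turn":0,"jaw":0.2},{"tx":0,"ty":0,"tz":-150,"turn":0,"jaw":0.2}]}}

```text
t: 18.23
tcp_pos: [0.5771, 0.0559, 0.1842]
orientation: [-3.141, -0.07, 0.001]
wrist_force: [0.5, 0.3, -2.6]
opening: 0.0458
```

```bash
python3 -c "
from h import *
print(sensors.sense()['tcp_pos'],sensors.sense()['opening'],go(545.2,269.5,185,-10.4))"
```

```text
[0.57705816 0.05589758 0.18415303] 0.04581984001192939 [-22.27, -214.81, -0.85, 0.23]
```

Emit:
{"op": "jog_arm", "data": {"moves": [{"tx":-22.3,"ty":-214.8,"tz":0,"turn":0.226,"jaw":0.2},{"tx":-22.3,"ty":-214.8,"tz":0,"turn":0.226,"jaw":0.2},{"tx":-22.3,"ty":-214.8,"tz":0,"turn":0.226,"jaw":0.2},{"tx":-22.3,"ty":-214.8,"tz":0,"turn":0.226,"jaw":0.2},{"tx":-22.3,"ty":-214.8,"tz":0,"turn":0.226,"jaw":0.2},{"tx":-22.3,"ty":-214.8,"tz":0,"turn":0.226,"jaw":0.2},{"tx":-22.3,"ty":-214.8,"tz":40,"turn":0.226,"jaw":0.2},{"tx":-22.3,"ty":-214.8,"tz":80,"turn":0.226,"jaw":0.2},{"tx":-22.3,"ty":-214.8,"tz":80,"turn":0.226,"jaw":0.2},{"tx":-22.3,"ty":-214.8,"tz":80,"turn":0.226,"jaw":0.2}]}}

```text
t: 19.07
tcp_pos: [0.5445, 0.269, 0.1026]
orientation: [3.127, -0.284, -0.008]
wrist_force: [0.4, 0.3, -0.4]
opening: 0.0462
```

Emit:
{"op": "jog_arm", "data": {"moves": [{"tx":0,"ty":0,"tz":0,"turn":0,"jaw":0.2},{"tx":0,"ty":0,"tz":0,"turn":0,"jaw":0.2},{"tx":0,"ty":0,"tz":0,"turn":0,"jaw":0.2}]}}

```text
t: 19.32
tcp_pos: [0.5465, 0.2695, 0.1064]
orientation: [-3.127, 0.285, -0.005]
wrist_force: [-0.2, 0.7, -0.5]
opening: 0.0453
```

```bash
python3 -c "
from h import *
print(sensors.sense()['tcp_pos'],go(545.2,269.5,49,-10.4))"
```

```text
[0.54649431 0.26950974 0.10644564] [-1.27, 0.24, 57.45, -0.0]
```

Emit:
{"op": "jog_arm", "data": {"moves": [{"tx":-1,"ty":0,"tz":20,"turn":0,"jaw":0.2},{"tx":-1,"ty":0,"tz":40,"turn":0,"jaw":0.2},{"tx":-1,"ty":0,"tz":53,"turn":0,"jaw":0.2},{"tx":-1,"ty":0,"tz":56,"turn":0,"jaw":0.2},{"tx":-1,"ty":0,"tz":56,"turn":0,"jaw":0.2},{"tx":-1,"ty":0,"tz":56,"turn":0,"jaw":0.2},{"tx":-1,"ty":0,"tz":56,"turn":0,"jaw":0.2}]}}

```text
t: 19.9
tcp_pos: [0.5451, 0.2697, 0.0493]
orientation: [-3.128, 0.284, -0.002]
wrist_force: [-0.2, 0.4, -0.4]
opening: 0.0455
```

Emit:
{"op": "jog_arm", "data": {"moves": [{"tx":0,"ty":0,"tz":0,"turn":0,"jaw":0.8},{"tx":0,"ty":0,"tz":0,"turn":0,"jaw":0.8},{"tx":0,"ty":0,"tz":0,"turn":0,"jaw":0.8},{"tx":0,"ty":0,"tz":0,"turn":0,"jaw":0.8},{"tx":0,"ty":0,"tz":-40,"turn":0,"jaw":0.8},{"tx":0,"ty":0,"tz":-80,"turn":0,"jaw":0.8},{"tx":0,"ty":0,"tz":-120,"turn":0,"jaw":0.8},{"tx":0,"ty":0,"tz":-160,"turn":0,"jaw":0.8},{"tx":0,"ty":0,"tz":-171,"turn":0,"jaw":0.8},{"tx":0,"ty":0,"tz":-171,"turn":0,"jaw":0.8}]}}

```text
t: 20.73
tcp_pos: [0.5457, 0.27, 0.2232]
orientation: [-3.126, 0.284, -0.01]
wrist_force: [-0.1, 0.2, -0.1]
opening: 0.0682
```

Emit:
{"op": "jog_arm", "data": {"moves": [{"tx":-139.5,"ty":-106,"tz":0,"turn":0,"jaw":0},{"tx":-139.5,"ty":-106,"tz":0,"turn":0,"jaw":0},{"tx":-139.5,"ty":-106,"tz":0,"turn":0,"jaw":0},{"tx":-139.5,"ty":-106,"tz":0,"turn":0,"jaw":0},{"tx":-139.5,"ty":-106,"tz":0,"turn":0,"jaw":0},{"tx":-139.5,"ty":-106,"tz":0,"turn":0,"jaw":0},{"tx":-139.5,"ty":-106,"tz":0,"turn":0,"jaw":0},{"tx":-139.5,"ty":-106,"tz":0,"turn":0,"jaw":0},{"tx":-139.5,"ty":-106,"tz":0,"turn":0,"jaw":0}]}}

```text
t: 21.48
tcp_pos: [0.4275, 0.3979, 0.2188]
orientation: [3.128, -0.287, -0.001]
wrist_force: [0.1, -0.5, 0.9]
opening: -0.0002
```

```bash
python3 w.py 7
```

```text
21.4833 [0.42751445 0.39787124 0.21878182] [ 0.11984678 -0.45949962  0.90391615] tcp bay xy [-105.5 -139.3]
scene grip [-107.3 -103.1] [-114.  -101.6]
scene tag top 500 [-0.6 -0.7] (array([544.5, 269.5]), 60.0, 35.1, -10.7)
side grip [-117.6 -111.8] [-118.8 -104.4]
side tag top 473 [-5.7 -3.5] (array([543.8, 272.9]), 79.7, 49.1, -9.2)
```

Yellow seated, same pose as red had. Push.

Emit:
{"op": "jog_arm", "data": {"moves": [{"tx":0,"ty":0,"tz":40,"turn":0,"jaw":0},{"tx":0,"ty":0,"tz":67,"turn":0,"jaw":0},{"tx":0,"ty":0,"tz":67,"turn":0,"jaw":0},{"tx":0,"ty":0,"tz":67,"turn":0,"jaw":0},{"tx":20,"ty":0,"tz":67,"turn":0,"jaw":0},{"tx":40,"ty":0,"tz":67,"turn":0,"jaw":0},{"tx":60,"ty":0,"tz":67,"turn":0,"jaw":0},{"tx":80,"ty":0,"tz":67,"turn":0,"jaw":0},{"tx":100,"ty":0,"tz":67,"turn":0,"jaw":0},{"tx":110,"ty":0,"tz":67,"turn":0,"jaw":0}]}}

```text
t: 22.42
tcp_pos: [0.5362, 0.3792, 0.1545]
orientation: [-3.127, 0.286, -0.001]
wrist_force: [-5.8, 1.2, 0.7]
opening: -0.0003
```

Emit:
{"op": "jog_arm", "data": {"moves": [{"tx":5,"ty":0,"tz":0,"turn":0,"jaw":0},{"tx":9,"ty":0,"tz":0,"turn":0,"jaw":0},{"tx":12,"ty":0,"tz":0,"turn":0,"jaw":0},{"tx":14,"ty":0,"tz":0,"turn":0,"jaw":0},{"tx":14,"ty":0,"tz":0,"turn":0,"jaw":0},{"tx":14,"ty":0,"tz":0,"turn":0,"jaw":0}]}}

```text
t: 22.92
tcp_pos: [0.5457, 0.3774, 0.1546]
orientation: [3.128, -0.282, -0.009]
wrist_force: [-19.8, -2.3, 7.0]
opening: -0.0001
```

End stop again (20 N, same position). Lift off.

Emit:
{"op": "jog_arm", "data": {"moves": [{"tx":-1,"ty":0,"tz":0,"turn":0,"jaw":0},{"tx":-1,"ty":0,"tz":-41,"turn":0,"jaw":0},{"tx":-1,"ty":0,"tz":-82,"turn":0,"jaw":0},{"tx":-1,"ty":0,"tz":-90,"turn":0,"jaw":0},{"tx":-1,"ty":0,"tz":-90,"turn":0,"jaw":0},{"tx":-1,"ty":0,"tz":-90,"turn":0,"jaw":0.8},{"tx":-1,"ty":0,"tz":-90,"turn":0,"jaw":0.8},{"tx":-1,"ty":0,"tz":-90,"turn":0,"jaw":0.8},{"tx":-1,"ty":0,"tz":-90,"turn":0,"jaw":0.8}]}}

```text
t: 23.67
tcp_pos: [0.5473, 0.3767, 0.2415]
orientation: [3.128, -0.284, -0.002]
wrist_force: [0.2, -0.7, -0.3]
opening: 0.0482
```

```bash
python3 w.py 8; python3 -c "
from h import *
print(go(545,269.5,49,-10.4))"
```

```text
23.6667 [0.54729071 0.37672839 0.24154007] [ 0.16530338 -0.71113845 -0.25796748] tcp bay xy [-106.3  -17.7]
scene grip [-100.9 -102.5] [-104.  -101.2]
scene tag top 501 [-0.6 -0.7] (array([544.9, 269.7]), 60.4, 35.0, -11.1)
side grip [-117.4 -111.8] [-118.8 -104.5]
side tag top 472 [-5.5 -3.5] (array([543.5, 271.5]), 80.4, 49.9, -9.4)
[17.02, 105.96, 192.79, 0.0]
```

Emit:
{"op": "jog_arm", "data": {"moves": [{"tx":17,"ty":106,"tz":0,"turn":0,"jaw":0.8},{"tx":17,"ty":106,"tz":0,"turn":0,"jaw":0.8},{"tx":17,"ty":106,"tz":0,"turn":0,"jaw":0.8},{"tx":17,"ty":106,"tz":60,"turn":0,"jaw":0.8},{"tx":17,"ty":106,"tz":100,"turn":0,"jaw":0.8},{"tx":17,"ty":106,"tz":140,"turn":0,"jaw":0.8},{"tx":17,"ty":106,"tz":180,"turn":0,"jaw":0.8},{"tx":17,"ty":106,"tz":191,"turn":0,"jaw":0.8},{"tx":17,"ty":106,"tz":191,"turn":0,"jaw":0.8},{"tx":17,"ty":106,"tz":191,"turn":0,"jaw":0.2}]}}

```text
t: 24.6
tcp_pos: [0.5449, 0.2695, 0.0511]
orientation: [3.128, -0.284, -0.002]
wrist_force: [1.2, -1.0, 0.1]
opening: 0.0575
```

Emit:
{"op": "jog_arm", "data": {"force": 35, "moves": [{"tx":0,"ty":0,"tz":0,"turn":0,"jaw":0.2},{"tx":0,"ty":0,"tz":0,"turn":0,"jaw":0.2},{"tx":0,"ty":0,"tz":0,"turn":0,"jaw":0.2},{"tx":0,"ty":0,"tz":0,"turn":0,"jaw":0.2},{"tx":0,"ty":0,"tz":-40,"turn":0,"jaw":0.2},{"tx":0,"ty":0,"tz":-80,"turn":0,"jaw":0.2},{"tx":0,"ty":0,"tz":-120,"turn":0,"jaw":0.2},{"tx":0,"ty":0,"tz":-160,"turn":0,"jaw":0.2},{"tx":0,"ty":0,"tz":-200,"turn":0,"jaw":0.2},{"tx":0,"ty":0,"tz":-200,"turn":0,"jaw":0.2}]}}

```text
t: 25.43
tcp_pos: [0.547, 0.2702, 0.2609]
orientation: [-3.123, 0.283, -0.022]
wrist_force: [1.0, 0.4, -0.0]
opening: 0.0461
```

Emit:
{"op": "jog_arm", "data": {"moves": [{"tx":0,"ty":200,"tz":0,"turn":-0.02,"jaw":0.2},{"tx":0,"ty":200,"tz":0,"turn":-0.02,"jaw":0.2},{"tx":0,"ty":200,"tz":0,"turn":-0.02,"jaw":0.2},{"tx":0,"ty":200,"tz":0,"turn":-0.02,"jaw":0.2},{"tx":0,"ty":200,"tz":0,"turn":-0.02,"jaw":0.2},{"tx":40,"ty":400,"tz":0,"turn":-0.02,"jaw":0.2},{"tx":40,"ty":400,"tz":0,"turn":-0.02,"jaw":0.2},{"tx":40,"ty":400,"tz":0,"turn":-0.02,"jaw":0.2},{"tx":40,"ty":400,"tz":0,"turn":-0.02,"jaw":0.2},{"tx":40,"ty":400,"tz":0,"turn":-0.02,"jaw":0.2}]}}

```text
t: 26.27
tcp_pos: [0.5118, -0.1335, 0.2519]
orientation: [3.131, -0.254, 0.002]
wrist_force: [-0.3, 0.4, -0.8]
opening: 0.0456
```

```bash
python3 - <<'E'
from h import *
s=sensors.sense(); print(s["tcp_pos"],s["opening"])
t=np.radians(-9.3); T=np.array([np.cos(t),np.sin(t)]); N=np.array([-T[1],T[0]])
q=np.array([505,-246.5])+0*T-2.5*N; print(q,go(*q,245,-9.3))
E
```

```text
[ 0.51181682 -0.13352799  0.25188753] 0.04556702863551171
[ 504.59599045 -248.96713929] [11.48, 115.09, 6.89, 0.0]
```

Emit:
{"op": "jog_arm", "data": {"moves": [{"tx":11.5,"ty":115,"tz":7,"turn":0,"jaw":0.2},{"tx":11.5,"ty":115,"tz":7,"turn":0,"jaw":0.2},{"tx":11.5,"ty":115,"tz":7,"turn":0,"jaw":0.2},{"tx":11.5,"ty":115,"tz":7,"turn":0,"jaw":0.2},{"tx":11.5,"ty":115,"tz":7,"turn":0,"jaw":0.2},{"tx":11.5,"ty":115,"tz":7,"turn":0,"jaw":0.2},{"tx":11.5,"ty":115,"tz":7,"turn":0,"jaw":0.2}]}}

```text
t: 26.85
tcp_pos: [0.5054, -0.2454, 0.2447]
orientation: [3.131, -0.251, 0.001]
wrist_force: [-0.2, 0.6, -0.9]
opening: 0.0458
```

```bash
python3 bar.py w9
```

```text
[ 0.50538979 -0.24538586  0.24473905] [-0.15630711  0.57621179 -0.89541999]
tcp l,w 0.00020461370254636868 0.001162490767785027
-0.0 102 w edges [-11.4   3. ] mid -4.2 ztop 158.6
0.02 606 w edges [-11.9   3. ] mid -4.5 ztop 158.4
0.04 659 w edges [-11.5   3.7] mid -3.9 ztop 158.5
0.06 1327 w edges [-25.9  17. ] mid -4.4 ztop 164.0
0.08 2493 w edges [-26.2  17.9] mid -4.1 ztop 164.7
0.1 2730 w edges [-26.2  18. ] mid -4.1 ztop 164.7
0.12 2995 w edges [-26.2  18. ] mid -4.1 ztop 164.8
0.14 1020 w edges [-26.3  17.8] mid -4.2 ztop 164.4
```

Emit:
{"op": "jog_arm", "data": {"moves": [{"tx":0,"ty":4.8,"tz":0,"turn":0,"jaw":0.2},{"tx":0,"ty":4.8,"tz":20,"turn":0,"jaw":0.2},{"tx":0,"ty":4.8,"tz":40,"turn":0,"jaw":0.2},{"tx":0,"ty":4.8,"tz":60,"turn":0,"jaw":0.2},{"tx":0,"ty":4.8,"tz":80,"turn":0,"jaw":0.2},{"tx":0,"ty":4.8,"tz":90,"turn":0,"jaw":0.2},{"tx":0,"ty":4.8,"tz":96,"turn":0,"jaw":0.2},{"tx":0,"ty":4.8,"tz":96,"turn":0,"jaw":0.2},{"tx":0,"ty":4.8,"tz":96,"turn":0,"jaw":0.2},{"tx":0,"ty":4.8,"tz":96,"turn":0,"jaw":0.2}]}}

```text
t: 27.73
tcp_pos: [0.5048, -0.2508, 0.1491]
orientation: [-3.131, 0.252, -0.001]
wrist_force: [-1.0, 4.4, 3.2]
opening: 0.0453
```

Emit:
{"op": "jog_arm", "data": {"moves": [{"tx":0,"ty":-1.5,"tz":0,"turn":0,"jaw":0.2},{"tx":0,"ty":-1.5,"tz":1,"turn":0,"jaw":0.2},{"tx":0,"ty":-1.5,"tz":1.5,"turn":0,"jaw":0.2},{"tx":0,"ty":-1.5,"tz":1.5,"turn":0,"jaw":0.2},{"tx":0,"ty":-1.5,"tz":1.5,"turn":0,"jaw":0.2}]}}

```text
t: 28.15
tcp_pos: [0.5051, -0.2502, 0.1484]
orientation: [3.13, -0.253, 0.003]
wrist_force: [-3.7, 2.3, 11.1]
opening: 0.0457
```

Resting on the bar (11 N up). Release and rise.

Emit:
{"op": "jog_arm", "data": {"moves": [{"tx":0,"ty":-1,"tz":0,"turn":0,"jaw":0.62},{"tx":0,"ty":-1,"tz":0,"turn":0,"jaw":0.62},{"tx":0,"ty":-1,"tz":0,"turn":0,"jaw":0.72},{"tx":0,"ty":-1,"tz":0,"turn":0,"jaw":0.8},{"tx":0,"ty":-1,"tz":0,"turn":0,"jaw":0.8},{"tx":0,"ty":-1,"tz":-20,"turn":0,"jaw":0.8},{"tx":0,"ty":-1,"tz":-50,"turn":0,"jaw":0.8},{"tx":0,"ty":-1,"tz":-90,"turn":0,"jaw":0.8},{"tx":0,"ty":-1,"tz":-110,"turn":0,"jaw":0.8},{"tx":0,"ty":-1,"tz":-110,"turn":0,"jaw":0.8}]}}

```text
t: 28.98
tcp_pos: [0.506, -0.2496, 0.2617]
orientation: [3.127, -0.252, 0.011]
wrist_force: [0.4, -0.2, 0.7]
opening: 0.0682
```

```bash
python3 look.py 10; python3 -c "
from h import *
print(go(584.4,-67.3,180,3.3))"
```

```text
28.9833 [ 0.50599086 -0.2496276   0.26171379] [ 0.35373826 -0.20505815  0.69160601]
scene hang 505 [176. 117.] l,w [104.    3.2] (array([ 606.2, -264.1]), 80.0, 50.6, -7.3) z 0.1623310981619157
scene hang 244 [216.  98.] l,w [-0.4 -3.3] (array([ 503.4, -249. ]), 60.1, 36.2, -11.6) z 0.16297772246984044
scene hang 124 [219. 106.] l,w [ 3.1 19.1] (array([ 509.5, -227.5]), 76.0, 12.3, -15.6) z 0.15832355851272323
scene table 305 [243. 189.] (array([584.1, -66.8]), 60.4, 35.6, 4.9) [183. 192. 197.]
side hang 191 [304. 155.] l,w [-2.5  5.5] (array([ 505.2, -246.9]), 84.4, 50.1, -6.8) z 0.1612297439250503
side hang 170 [272. 152.] l,w [99.4  5.6] (array([ 604.6, -263.8]), 80.9, 52.5, -10.9) z 0.1611567273979143
side table 135 [272. 211.] (array([583.5, -65.9]), 58.1, 46.0, 5.5) [222. 236. 234.]
wrist hang 9126 [282.  64.] l,w [103.4  -4.2] (array([ 604.3, -267.1]), 77.5, 46.1, -9.1) z 0.16365067018569512
wrist hang 3556 [281. 219.] l,w [-0.1 -4.3] (array([ 502.9, -250.4]), 60.1, 34.2, -9.6) z 0.1638978926500802
wrist hang 2501 [281. 212.] l,w [ 3.6 -4.2] (array([ 503.3, -250.5]), 80.6, 45.6, -9.1) z 0.163170116963956
wrist table 3419 [ 91. 135.] (array([583.8, -67.9]), 78.1, 46.8, 2.9) [170. 202. 169.]
[49.76, -191.72, 75.66, -0.22]
```

Emit:
{"op": "jog_arm", "data": {"moves": [{"tx":50,"ty":-191.5,"tz":0,"turn":-0.22,"jaw":0.8},{"tx":50,"ty":-191.5,"tz":0,"turn":-0.22,"jaw":0.8},{"tx":50,"ty":-191.5,"tz":0,"turn":-0.22,"jaw":0.8},{"tx":50,"ty":-191.5,"tz":0,"turn":-0.22,"jaw":0.8},{"tx":50,"ty":-191.5,"tz":40,"turn":-0.22,"jaw":0.8},{"tx":50,"ty":-191.5,"tz":80,"turn":-0.22,"jaw":0.8},{"tx":50,"ty":-191.5,"tz":80,"turn":-0.22,"jaw":0.8},{"tx":50,"ty":-191.5,"tz":80,"turn":-0.22,"jaw":0.8},{"tx":50,"ty":-191.5,"tz":80,"turn":-0.22,"jaw":0.8}]}}

```text
t: 29.88
tcp_pos: [0.5851, -0.0687, 0.1777]
orientation: [3.14, 0.091, 0.0]
wrist_force: [0.3, -0.8, 1.0]
opening: 0.0681
```

```bash
python3 tagw.py 584.4 -67.3 3.3
```

```text
top 3031 [277. 207.] (array([583.7, -67.4]), 61.3, 35.2, 3.3) [241. 246. 247.]
top 1736 [277. 200.] (array([584.7, -67.4]), 79.6, 44.4, 3.4) [ 81. 165.  57.]
[ 0.58541982 -0.0689758   0.17864933] [-0.92, -1.73, 142.65, -0.0]
```

Emit:
{"op": "jog_arm", "data": {"moves": [{"tx":-1,"ty":-1.5,"tz":40,"turn":0,"jaw":0.8},{"tx":-1,"ty":-1.5,"tz":80,"turn":0,"jaw":0.8},{"tx":-1,"ty":-1.5,"tz":120,"turn":0,"jaw":0.8},{"tx":-1,"ty":-1.5,"tz":141,"turn":0,"jaw":0.8},{"tx":-1,"ty":-1.5,"tz":141,"turn":0,"jaw":0.8},{"tx":-1,"ty":-1.5,"tz":141,"turn":0,"jaw":0.8},{"tx":-1,"ty":-1.5,"tz":141,"turn":0,"jaw":0.2},{"tx":-1,"ty":-1.5,"tz":141,"turn":0,"jaw":0.2},{"tx":-1,"ty":-1.5,"tz":141,"turn":0,"jaw":0.2},{"tx":-1,"ty":-1.5,"tz":141,"turn":0,"jaw":0.2}]}}

```text
t: 30.77
tcp_pos: [0.5853, -0.067, 0.0387]
orientation: [3.138, 0.092, 0.008]
wrist_force: [-1.0, -1.9, 6.1]
opening: 0.0455
```

Emit:
{"op": "jog_arm", "data": {"moves": [{"tx":0,"ty":0,"tz":0,"turn":0,"jaw":0.2},{"tx":0,"ty":0,"tz":0,"turn":0,"jaw":0.2},{"tx":0,"ty":0,"tz":0,"turn":0,"jaw":0.2},{"tx":0,"ty":0,"tz":-40,"turn":0,"jaw":0.2},{"tx":0,"ty":0,"tz":-80,"turn":0,"jaw":0.2},{"tx":0,"ty":0,"tz":-120,"turn":0,"jaw":0.2},{"tx":0,"ty":0,"tz":-150,"turn":0,"jaw":0.2},{"tx":0,"ty":0,"tz":-150,"turn":0,"jaw":0.2},{"tx":0,"ty":0,"tz":-150,"turn":0,"jaw":0.2},{"tx":0,"ty":0,"tz":-150,"turn":0,"jaw":0.2}]}}

```text
t: 31.6
tcp_pos: [0.5835, -0.0662, 0.1859]
orientation: [3.14, 0.092, 0.0]
wrist_force: [-0.1, 0.2, -1.1]
opening: 0.0454
```

```bash
python3 -c "
from h import *
print(sensors.sense()['tcp_pos'],sensors.sense()['opening'],go(545.2,269.5,185,-10.4))"
```

```text
[ 0.58354286 -0.06624324  0.18593341] 0.04544839395329861 [-18.56, -337.42, 0.93, 0.24]
```

Emit:
{"op": "jog_arm", "data": {"moves": [{"tx":-18.6,"ty":-337.4,"tz":0,"turn":0.24,"jaw":0.2},{"tx":-18.6,"ty":-337.4,"tz":0,"turn":0.24,"jaw":0.2},{"tx":-18.6,"ty":-337.4,"tz":0,"turn":0.24,"jaw":0.2},{"tx":-18.6,"ty":-337.4,"tz":0,"turn":0.24,"jaw":0.2},{"tx":-18.6,"ty":-337.4,"tz":0,"turn":0.24,"jaw":0.2},{"tx":-18.6,"ty":-337.4,"tz":0,"turn":0.24,"jaw":0.2},{"tx":-18.6,"ty":-337.4,"tz":0,"turn":0.24,"jaw":0.2},{"tx":-18.6,"ty":-337.4,"tz":0,"turn":0.24,"jaw":0.2},{"tx":-18.6,"ty":-337.4,"tz":0,"turn":0.24,"jaw":0.2},{"tx":-18.6,"ty":-337.4,"tz":0,"turn":0.24,"jaw":0.2}]}}

```text
t: 32.43
tcp_pos: [0.5441, 0.2719, 0.1843]
orientation: [3.129, -0.278, -0.004]
wrist_force: [0.0, -0.1, -0.0]
opening: 0.0454
```

Emit:
{"op": "jog_arm", "data": {"moves": [{"tx":0,"ty":0,"tz":40,"turn":0,"jaw":0.2},{"tx":0,"ty":0,"tz":78,"turn":0,"jaw":0.2},{"tx":0,"ty":0,"tz":78,"turn":0,"jaw":0.2},{"tx":0,"ty":0,"tz":78,"turn":0,"jaw":0.2},{"tx":0,"ty":0,"tz":78,"turn":0,"jaw":0.2}]}}

```text
t: 32.85
tcp_pos: [0.5466, 0.2688, 0.1098]
orientation: [-3.128, 0.286, -0.004]
wrist_force: [0.3, -1.3, -0.2]
opening: 0.0455
```

```bash
python3 -c "
from h import *
print(sensors.sense()['tcp_pos'],go(545.2,269.5,50.5,-10.4))"
```

```text
[0.54658188 0.26881208 0.10975711] [-1.48, -0.43, 59.26, -0.0]
```

Emit:
{"op": "jog_arm", "data": {"moves": [{"tx":-1,"ty":-0.5,"tz":20,"turn":0,"jaw":0.2},{"tx":-1,"ty":-0.5,"tz":40,"turn":0,"jaw":0.2},{"tx":-1,"ty":-0.5,"tz":54,"turn":0,"jaw":0.2},{"tx":-1,"ty":-0.5,"tz":58,"turn":0,"jaw":0.2},{"tx":-1,"ty":-0.5,"tz":58,"turn":0,"jaw":0.2},{"tx":-1,"ty":-0.5,"tz":58,"turn":0,"jaw":0.2},{"tx":-1,"ty":-0.5,"tz":58,"turn":0,"jaw":0.2}]}}

```text
t: 33.43
tcp_pos: [0.5456, 0.2702, 0.0517]
orientation: [-3.128, 0.284, -0.005]
wrist_force: [0.4, 0.1, -1.0]
opening: 0.0456
```

Emit:
{"op": "jog_arm", "data": {"moves": [{"tx":0,"ty":0,"tz":0,"turn":0,"jaw":0.8},{"tx":0,"ty":0,"tz":0,"turn":0,"jaw":0.8},{"tx":0,"ty":0,"tz":0,"turn":0,"jaw":0.8},{"tx":0,"ty":0,"tz":0,"turn":0,"jaw":0.8},{"tx":0,"ty":0,"tz":-40,"turn":0,"jaw":0.8},{"tx":0,"ty":0,"tz":-80,"turn":0,"jaw":0.8},{"tx":0,"ty":0,"tz":-120,"turn":0,"jaw":0.8},{"tx":0,"ty":0,"tz":-160,"turn":0,"jaw":0.8},{"tx":0,"ty":0,"tz":-170,"turn":0,"jaw":0.8},{"tx":0,"ty":0,"tz":-170,"turn":0,"jaw":0.8}]}}

```text
t: 34.27
tcp_pos: [0.5456, 0.2705, 0.2236]
orientation: [-3.126, 0.284, -0.01]
wrist_force: [-0.3, 0.1, -0.1]
opening: 0.0681
```

Emit:
{"op": "jog_arm", "data": {"moves": [{"tx":-139.5,"ty":-106,"tz":0,"turn":0,"jaw":0},{"tx":-139.5,"ty":-106,"tz":0,"turn":0,"jaw":0},{"tx":-139.5,"ty":-106,"tz":0,"turn":0,"jaw":0},{"tx":-139.5,"ty":-106,"tz":0,"turn":0,"jaw":0},{"tx":-139.5,"ty":-106,"tz":0,"turn":0,"jaw":0},{"tx":-139.5,"ty":-106,"tz":0,"turn":0,"jaw":0},{"tx":-139.5,"ty":-106,"tz":0,"turn":0,"jaw":0},{"tx":-139.5,"ty":-106,"tz":0,"turn":0,"jaw":0},{"tx":-139.5,"ty":-106,"tz":0,"turn":0,"jaw":0}]}}

```text
t: 35.02
tcp_pos: [0.4275, 0.3983, 0.2193]
orientation: [3.128, -0.287, -0.001]
wrist_force: [-0.7, 0.1, 1.6]
opening: -0.0004
```

```bash
python3 w.py 11
```

```text
35.0167 [0.42747481 0.3983426  0.21928397] [-0.6793108   0.12573538  1.64736225] tcp bay xy [-105.9 -139.4]
scene grip [-107.3 -103.3] [-113.4 -101.6]
scene tag top 529 [-1.3 -1.3] (array([543.4, 270.5]), 63.1, 35.5, -10.2)
side grip [-117.4 -111.7] [-118.7 -104.2]
side tag top 429 [-5.8 -4.2] (array([543.1, 272.7]), 77.8, 50.8, -9.8)
```

Green is seated like the others. Push.

Emit:
{"op": "jog_arm", "data": {"moves": [{"tx":0,"ty":0,"tz":40,"turn":0,"jaw":0},{"tx":0,"ty":0,"tz":67,"turn":0,"jaw":0},{"tx":0,"ty":0,"tz":67,"turn":0,"jaw":0},{"tx":0,"ty":0,"tz":67,"turn":0,"jaw":0},{"tx":20,"ty":0,"tz":67,"turn":0,"jaw":0},{"tx":40,"ty":0,"tz":67,"turn":0,"jaw":0},{"tx":60,"ty":0,"tz":67,"turn":0,"jaw":0},{"tx":80,"ty":0,"tz":67,"turn":0,"jaw":0},{"tx":100,"ty":0,"tz":67,"turn":0,"jaw":0},{"tx":110,"ty":0,"tz":67,"turn":0,"jaw":0}]}}

```text
t: 35.95
tcp_pos: [0.5362, 0.3796, 0.1551]
orientation: [-3.127, 0.286, -0.001]
wrist_force: [-7.0, 0.7, -0.0]
opening: 0.0001
```

Emit:
{"op": "jog_arm", "data": {"moves": [{"tx":5,"ty":0,"tz":0,"turn":0,"jaw":0},{"tx":9,"ty":0,"tz":0,"turn":0,"jaw":0},{"tx":12,"ty":0,"tz":0,"turn":0,"jaw":0},{"tx":14,"ty":0,"tz":0,"turn":0,"jaw":0},{"tx":14,"ty":0,"tz":0,"turn":0,"jaw":0},{"tx":14,"ty":0,"tz":0,"turn":0,"jaw":0}]}}

```text
t: 36.45
tcp_pos: [0.5458, 0.3779, 0.1551]
orientation: [3.128, -0.282, -0.009]
wrist_force: [-18.9, -0.2, 6.8]
opening: 0.0001
```

Emit:
{"op": "jog_arm", "data": {"moves": [{"tx":-1,"ty":0,"tz":0,"turn":0,"jaw":0},{"tx":-1,"ty":0,"tz":-41,"turn":0,"jaw":0},{"tx":-1,"ty":0,"tz":-82,"turn":0,"jaw":0},{"tx":-1,"ty":0,"tz":-90,"turn":0,"jaw":0},{"tx":-1,"ty":0,"tz":-90,"turn":0,"jaw":0},{"tx":-1,"ty":0,"tz":-90,"turn":0,"jaw":0.8},{"tx":-1,"ty":0,"tz":-90,"turn":0,"jaw":0.8},{"tx":-1,"ty":0,"tz":-90,"turn":0,"jaw":0.8},{"tx":-1,"ty":0,"tz":-90,"turn":0,"jaw":0.8}]}}

```text
t: 37.2
tcp_pos: [0.5473, 0.3772, 0.242]
orientation: [3.128, -0.284, -0.002]
wrist_force: [0.5, 0.3, 0.2]
opening: 0.0482
```

```bash
python3 w.py 12; python3 -c "
from h import *
print(go(545,269.5,50,-10.4))"
```

```text
37.2 [0.54726464 0.37720035 0.24203811] [0.54894779 0.30468924 0.15810843] tcp bay xy [-106.7  -17.8]
scene grip [-100.7 -102.4] [-103.9 -101.5]
scene tag top 541 [-1.1 -1.1] (array([544.1, 269.6]), 63.3, 36.8, -10.5)
side grip [-117.2 -112.1] [-118.9 -104.3]
side tag top 429 [-5.8 -3.9] (array([542.7, 272.8]), 77.3, 49.4, -9.5)
[17.12, 106.41, 192.27, 0.0]
```

Emit:
{"op": "jog_arm", "data": {"moves": [{"tx":17,"ty":106.4,"tz":0,"turn":0,"jaw":0.8},{"tx":17,"ty":106.4,"tz":0,"turn":0,"jaw":0.8},{"tx":17,"ty":106.4,"tz":0,"turn":0,"jaw":0.8},{"tx":17,"ty":106.4,"tz":60,"turn":0,"jaw":0.8},{"tx":17,"ty":106.4,"tz":100,"turn":0,"jaw":0.8},{"tx":17,"ty":106.4,"tz":140,"turn":0,"jaw":0.8},{"tx":17,"ty":106.4,"tz":180,"turn":0,"jaw":0.8},{"tx":17,"ty":106.4,"tz":191,"turn":0,"jaw":0.8},{"tx":17,"ty":106.4,"tz":191,"turn":0,"jaw":0.8},{"tx":17,"ty":106.4,"tz":191,"turn":0,"jaw":0.2}]}}

```text
t: 38.13
tcp_pos: [0.5448, 0.2696, 0.0517]
orientation: [3.128, -0.284, -0.002]
wrist_force: [0.3, 0.2, 0.6]
opening: 0.0576
```

Emit:
{"op": "jog_arm", "data": {"force": 35, "moves": [{"tx":0,"ty":0,"tz":0,"turn":0,"jaw":0.2},{"tx":0,"ty":0,"tz":0,"turn":0,"jaw":0.2},{"tx":0,"ty":0,"tz":0,"turn":0,"jaw":0.2},{"tx":0,"ty":0,"tz":0,"turn":0,"jaw":0.2},{"tx":0,"ty":0,"tz":-40,"turn":0,"jaw":0.2},{"tx":0,"ty":0,"tz":-80,"turn":0,"jaw":0.2},{"tx":0,"ty":0,"tz":-120,"turn":0,"jaw":0.2},{"tx":0,"ty":0,"tz":-160,"turn":0,"jaw":0.2},{"tx":0,"ty":0,"tz":-200,"turn":0,"jaw":0.2},{"tx":0,"ty":0,"tz":-200,"turn":0,"jaw":0.2}]}}

```text
t: 38.97
tcp_pos: [0.5469, 0.2703, 0.2614]
orientation: [-3.123, 0.283, -0.022]
wrist_force: [1.3, -0.2, 0.1]
opening: 0.0451
```

Emit:
{"op": "jog_arm", "data": {"moves": [{"tx":-20,"ty":200,"tz":0,"turn":-0.02,"jaw":0.2},{"tx":-20,"ty":200,"tz":0,"turn":-0.02,"jaw":0.2},{"tx":-20,"ty":200,"tz":0,"turn":-0.02,"jaw":0.2},{"tx":-20,"ty":200,"tz":0,"turn":-0.02,"jaw":0.2},{"tx":-20,"ty":200,"tz":0,"turn":-0.02,"jaw":0.2},{"tx":-40,"ty":395,"tz":0,"turn":-0.02,"jaw":0.2},{"tx":-40,"ty":395,"tz":0,"turn":-0.02,"jaw":0.2},{"tx":-40,"ty":395,"tz":0,"turn":-0.02,"jaw":0.2},{"tx":-40,"ty":395,"tz":0,"turn":-0.02,"jaw":0.2},{"tx":-40,"ty":395,"tz":0,"turn":-0.02,"jaw":0.2}]}}

```text
t: 39.8
tcp_pos: [0.4332, -0.1143, 0.2524]
orientation: [3.13, -0.255, 0.002]
wrist_force: [1.4, -0.2, -1.4]
opening: 0.0453
```

```bash
python3 - <<'E'
from h import *
s=sensors.sense(); print(s["tcp_pos"],s["opening"])
t=np.radians(-9.3); T=np.array([np.cos(t),np.sin(t)]); N=np.array([-T[1],T[0]])
q=np.array([505,-246.5])-100*T-3*N; print(q,go(*q,245,-9.3))
E
```

```text
[ 0.43321491 -0.11427701  0.25241225] 0.045324633023592804
[ 405.8296169  -233.30018504] [-7.76, 121.89, 7.41, -0.0]
```

Emit:
{"op": "jog_arm", "data": {"moves": [{"tx":-8,"ty":122,"tz":7,"turn":0,"jaw":0.2},{"tx":-8,"ty":122,"tz":7,"turn":0,"jaw":0.2},{"tx":-8,"ty":122,"tz":7,"turn":0,"jaw":0.2},{"tx":-8,"ty":122,"tz":7,"turn":0,"jaw":0.2},{"tx":-8,"ty":122,"tz":7,"turn":0,"jaw":0.2},{"tx":-8,"ty":122,"tz":7,"turn":0,"jaw":0.2},{"tx":-8,"ty":122,"tz":7,"turn":0,"jaw":0.2},{"tx":-8,"ty":122,"tz":7,"turn":0,"jaw":0.2}]}}

```text
t: 40.47
tcp_pos: [0.4073, -0.2298, 0.2451]
orientation: [3.131, -0.25, 0.001]
wrist_force: [-0.0, 1.2, -0.9]
opening: 0.0453
```

```bash
python3 bar.py w13
```

```text
[ 0.4073262  -0.22976478  0.24509052] [-0.03407869  1.15265503 -0.85035155]
tcp l,w -0.09909442519078479 0.000730783320744082
-0.1 74 w edges [-11.9   3.3] mid -4.3 ztop 158.4
-0.08 604 w edges [-11.6   3.3] mid -4.2 ztop 158.5
-0.06 665 w edges [-12.    3.3] mid -4.3 ztop 158.4
-0.04 1582 w edges [-26.2  17.7] mid -4.2 ztop 164.1
-0.02 2462 w edges [-26.3  17.9] mid -4.2 ztop 164.7
-0.0 2700 w edges [-26.2  17.9] mid -4.2 ztop 164.7
0.02 2974 w edges [-26.2  17.9] mid -4.2 ztop 164.7
0.04 1161 w edges [-26.1  18. ] mid -4.0 ztop 164.2
```

Emit:
{"op": "jog_arm", "data": {"moves": [{"tx":0,"ty":3.3,"tz":0,"turn":0,"jaw":0.2},{"tx":0,"ty":3.3,"tz":20,"turn":0,"jaw":0.2},{"tx":0,"ty":3.3,"tz":40,"turn":0,"jaw":0.2},{"tx":0,"ty":3.3,"tz":60,"turn":0,"jaw":0.2},{"tx":0,"ty":3.3,"tz":80,"turn":0,"jaw":0.2},{"tx":0,"ty":3.3,"tz":90,"turn":0,"jaw":0.2},{"tx":0,"ty":3.3,"tz":96,"turn":0,"jaw":0.2},{"tx":0,"ty":3.3,"tz":97,"turn":0,"jaw":0.2},{"tx":0,"ty":3.3,"tz":97,"turn":0,"jaw":0.2},{"tx":0,"ty":3.3,"tz":97,"turn":0,"jaw":0.2}]}}

```text
t: 41.35
tcp_pos: [0.4064, -0.2341, 0.1487]
orientation: [3.131, -0.252, -0.0]
wrist_force: [-4.3, 1.8, 6.8]
opening: 0.0454
```

Resting on the bar and nearly centred. Release and rise.

Emit:
{"op": "jog_arm", "data": {"moves": [{"tx":0,"ty":-0.5,"tz":0.5,"turn":0,"jaw":0.62},{"tx":0,"ty":-0.5,"tz":0.5,"turn":0,"jaw":0.62},{"tx":0,"ty":-0.5,"tz":0.5,"turn":0,"jaw":0.72},{"tx":0,"ty":-0.5,"tz":0.5,"turn":0,"jaw":0.8},{"tx":0,"ty":-0.5,"tz":0.5,"turn":0,"jaw":0.8},{"tx":0,"ty":-0.5,"tz":-20,"turn":0,"jaw":0.8},{"tx":0,"ty":-0.5,"tz":-50,"turn":0,"jaw":0.8},{"tx":0,"ty":-0.5,"tz":-90,"turn":0,"jaw":0.8},{"tx":0,"ty":-0.5,"tz":-130,"turn":0,"jaw":0.8},{"tx":0,"ty":-0.5,"tz":-140,"turn":0,"jaw":0.8}]}}

```text
t: 42.18
tcp_pos: [0.4076, -0.2345, 0.2936]
orientation: [3.126, -0.252, 0.011]
wrist_force: [0.5, 0.1, 1.1]
opening: 0.0684
```

Emit:
{"op": "jog_arm", "data": {"moves": [{"tx":0,"ty":-150,"tz":0,"turn":0,"jaw":0.8},{"tx":0,"ty":-150,"tz":0,"turn":0,"jaw":0.8},{"tx":0,"ty":-150,"tz":0,"turn":0,"jaw":0.8},{"tx":0,"ty":-150,"tz":0,"turn":0,"jaw":0.8},{"tx":0,"ty":-150,"tz":0,"turn":0,"jaw":0.8},{"tx":0,"ty":-150,"tz":0,"turn":0,"jaw":0.8},{"tx":0,"ty":-150,"tz":0,"turn":0,"jaw":0.8},{"tx":0,"ty":-150,"tz":0,"turn":0,"jaw":0.8},{"tx":0,"ty":-150,"tz":0,"turn":0,"jaw":0.8}]}}

```text
t: 42.93
tcp_pos: [0.4305, -0.0865, 0.2876]
orientation: [-3.131, 0.255, 0.0]
wrist_force: [0.2, 0.7, -0.2]
opening: 0.0681
```

```bash
python3 look.py 14; python3 w.py 15; python3 -c "
import cv2,numpy as np
a=cv2.imread('pics/scene15.png');b=cv2.imread('pics/side15.png')
cv2.imwrite('pics/c15.png',np.hstack([cv2.resize(a[60:260,80:340],(400,308)),cv2.resize(b[120:360,180:420],(400,308))]))"
```

```text
42.9333 [ 0.43049783 -0.08648578  0.2876183 ] [ 0.22174098  0.67134217 -0.19172843]
scene hang 514 [176. 117.] l,w [104.    3.3] (array([ 605.8, -264.1]), 79.8, 47.9, -10.2) z 0.16242172037735342
scene hang 243 [216.  98.] l,w [-0.3 -3.3] (array([ 503.8, -249.4]), 61.3, 39.0, -6.2) z 0.16308500425804084
scene hang 240 [252.  83.] l,w [-100.9   -3.7] (array([ 404.3, -234.5]), 64.4, 40.6, -6.2) z 0.16323073145174732
scene hang 131 [219. 106.] l,w [ 4.5 18.7] (array([ 508.6, -228.6]), 77.9, 21.0, -21.1) z 0.15837010301617316
side hang 193 [304. 156.] l,w [-2.6  6. ] (array([ 504.7, -247.9]), 83.9, 53.4, -7.3) z 0.16126897545506125
side hang 177 [272. 152.] l,w [99.5  5.6] (array([ 604.2, -262.5]), 83.4, 50.6, -12.7) z 0.16119117462622656
side hang 100 [336. 157.] l,w [-101.4   -3.8] (array([ 404.3, -235.8]), 62.9, 45.1, -10.5) z 0.16226755500868278
wrist hang 6962 [483.  74.] l,w [ 0.9 -3.6] (array([ 503.6, -250.3]), 79.3, 47.7, -9.3) z 0.16365135955389265
wrist hang 5288 [456. 204.] l,w [-98.2  -1.1] (array([ 404.9, -234. ]), 80.2, 47.0, -9.3) z 0.1634898528103172
43.0833 [ 0.43051202 -0.0861191   0.28772494] [-0.26053693  0.39230667 -0.40517993] tcp bay xy [370. -49.]
scene grip [-107.3 -103.2] [-113.6 -101.6]
side grip [-117.5 -111.7] [-118.7 -104.4]
```

View pics/c15.png

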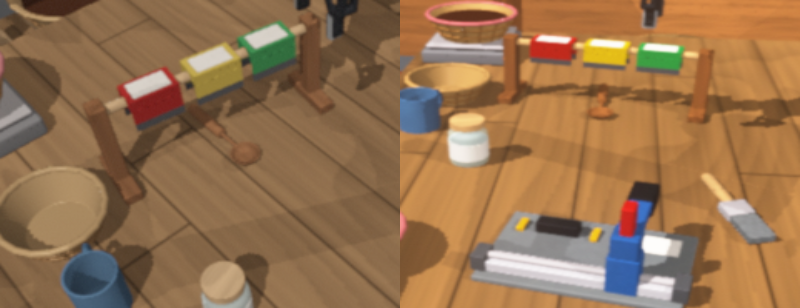

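All three tags hang upright in a row on the bar, and the carriage is home. The jar and spoon look untouched and the arm is clear. Handing in.

```bash
python3 -c "
from bench import close_job
print(close_job())"
```

```text
the job is handed in; nothing more can be done
None
```

I printed the red, yellow and green tags in that order (there was no blue one) and draped each over the bar. I handed the job in at about 43 s of the 210 s; no verdict is reported.

- **Printing:** each push reached the end stop, where the force jumped from about 6 to 19 N at the same place. I released it by lifting straight up. The carriage then read home, with the tag still on the saddle each time.
- **Bar:** the three tags hang at about +102, 0 and −100 mm from the bar's middle. Their tops are at 163 mm as expected. The wrist camera shows their length within 1° of the bar for all three.
- **Rest of the scene:** the carriage is home and the arm is clear. The jar and spoon look unmoved in the last picture, but I did not measure them again.
- **Disagreement between cameras:** the scene and side cameras place things sideways (in y) a few millimetres away from the wrist camera. That was 1–3 mm on the table and up to 10 mm on the hanging tags, where they see part of the sides. I trusted the wrist camera and the contact forces. On the bar these called for 1.5–3 mm corrections for red and yellow.
- **Red tag:** it may have shifted 2–3 mm along the bar after I placed it, well inside the limit.

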